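Put the pepper mills back on the slanted rest, battery end down

ROBOT

A 6-joint arm with a two-finger parallel gripper is mounted at the origin on the work surface. World frame = base frame: x ahead of the robot, y to its left, z up, the work surface at z = 0. Lengths are in m, angles in rad, forces in N, time in s.
With the tool pointing down it reaches from about 0.35 to 0.775 m from the base axis. Payload 5.5 kg.
Tool frame: the origin (TCP) lies at the very end of the fingers, on their centre line; the grasp point (between the pads) lies 19 mm behind it; z points along the fingers, y is the line along which they close (so a half turn about z gives the same grasp; the last joint's range is limited). The gripper opens to 85 mm and grips with 20 to 120 N. Pads are 22 mm wide; open, the fingers measure 114 mm over their backs; the gripper's body (76 mm by 85 mm) begins 54 mm behind the grasp point. The pads swing forward as they close: fully open they stand 13 mm farther back than shut.
Start: joints at [-1.386, 0.313, 0.046, 1.304, 0, 1.431], TCP at [0.183, -0.545, 0.231] pointing down, gripper open.
Joint ranges: [-2.76, 2.76], [-0.86, 1.69], [-1.03, 1.26], [-2.2, 2.34], [-1.47, 1.5], [-3.14, 3.14]. Speed limits (rad/s): [2.57, 2.57, 3.14, 3.14, 3.14, 3.14].

INTERFACE

Orientations are given as a unit quaternion [w, x, y, z].
In Python, from workcell import get_state, read_camera, hand_in gives the robot as it stands.
- The arm moves only by the tool send_rows, never from a script. Its argument "increments" is a list of rows, each an object of numbers: "dx", "dy", "dz": the shift along the world's x, y, z in units of 25 mm (1.0 is 25 mm); "roll": the turn about the world's z in units of 8 degrees (1.0 is 8 degrees); "claw": the opening, from -1 (shut) to 1 (fully open). In form: [{"dx": .., "dy": .., "dz": .., "roll": .., "claw": ..}, ...]. A call has exactly 5 rows; each row is the pose to reach, as a shift and turn from the pose commanded when the call began; what a row does not reach only later rows make up. A row lasts 1/8 s, in which the tool goes at most 62.5 mm and 10.7 degrees, less where a joint would pass 70% of its speed; a pose out of reach is approached as far as the arm can. A call with a gripper value outside its range is refused whole. The fingers move at their own pace and stop on an object; "grip_force" is the grip in N (left out, the last holds). Time passes only in rows, so rows that repeat a pose let the fingers close, or fill a call up. It gives the time, the measured TCP pose, the force, the opening and the grip force at its end, in the units of the state.
- get_state(): the state, without advancing time (a new reading comes with each control period).
- read_camera(name): name is "scene" or "top" or "wrist"; returns a dict with "image" (420x560x3 uint8, blue, green, red), "fx", "fy", "cx", "cy" (pixels), "dist_coeffs" ([k1, k2, p1, p2, k3] as OpenCV has them; the pictures are not rectified), "world_to_cam" (4x4, takes a point from world to camera coordinates). Camera axes: x right, y up, looking along -z (the intrinsics and any distortion apply to the point x, -y, -z); pixel columns grow to the right and rows downward; lengths in m; the calibration is good to about 2 mm. A picture is of the moment at which its call begins. There is no depth.
- hand_in(): hands the job in; it is judged then, once.
The state is a dict: "clock": time; "joint_pos": joint angles; "qvel": joint speeds; "tau": joint torques, N m; "tcp_pos": TCP position; "orientation": TCP orientation; "wrist_force": force on the tool from outside, world axes, zero at the start; "ft_torque": the same for the moment, N m; "finger_gap": finger opening in m; "grip_force": force on a finger pad.
Only numpy, scipy, OpenCV 4.12 (cv2) and the standard library are available. Lean on these libraries where they do the work, as an engineer would, in place of code of your own. Each camera call takes 0.05 s, during which the arm holds its last target. There are 200 camera calls.

TASK

Two pepper mills lie about on the plating table: put each one back in a free cradle of the slanted mill rest, heavy battery end down, with that end at the foot ledge, and let go; a mill stored the other way up runs itself empty. The two ends look alike, but a mill gripped at mid-length and lifted shows by its balance which end is heavy. Lay the mills in rather than drop them, and leave the mill that is already stored and the other things on the table where they are.

Things in the scene. Friction and masses are not known exactly. Their poses are not given: they have to be found in the camera images.
- mill_a: Pepper mill lying level, any direction: steel tube 38 mm across, 108 mm long, between two alike dark grey eight-sided caps (each 26 mm long, 44 mm across flats); 160 mm in all, axis 22 mm above the table. 0.34 to 0.53 kg, balance point about 30 mm from mid-length towards the heavy (battery) end. Origin: on the axis at mid-length (thin black ring), x along the tube; x does not tell the heavy end.
- mill_b: A second loose mill, the same as mill_a to the eye, same frame; again x does not tell which end is heavy, and it need not be the same end as on mill_a. Gripped at mid-length and lifted level, either mill loads the gripper with a moment of about 0.1 to 0.15 N m towards its heavy end.
- mill_c: A third mill of the same kind, already stored in the left (+y) cradle of the rest, heavy end down. Leave it there. Origin at mid-length on its axis, x along the tube.
- rest: Slanted mill rest of bent steel strip and rod, fixed: three cradles side by side, 95 mm apart, sloping down to the front (-x), with one foot ledge along the low front. 275 mm wide, 155 mm deep, 115 mm high. A mill laid in a few mm up the slope may stay there by friction. Origin on the table under the middle cradle's mid; x from the low front to the high back, y to the left.
- cradle_mid: Middle, free cradle, 95 mm right of the stored mill's. Its frame is that of a mill fully home: origin at its mid-length on its axis, 92 mm up; x up the slope (38 deg above level), z square off the slope, up. Foot ledge's face at x = -80 mm. The tube lies in 90 deg V notches, 12 mm wide, at x = -36 and 36 mm, tops 7 mm below the axis; finger room between.
- cradle_right: Right, free cradle, 190 mm right of the stored mill's. Its frame is that of a mill fully home: origin at its mid-length on its axis, 92 mm up; x up the slope (38 deg above level), z square off the slope, up. Foot ledge's face at x = -80 mm. The tube lies in 90 deg V notches, 12 mm wide, at x = -36 and 36 mm, tops 7 mm below the axis; finger room between.
- ramekin: White ramekin, 72 mm across, 45 mm high. Origin under its centre. Leave it.
- ring_mould: Thin steel ring mould standing on the table, 72 mm across, 45 mm high. Origin under its centre. Leave it.
- spoon: Steel plating spoon lying on the table, about 200 mm long along x. Leave it.
- spatula: Palette knife with black handle lying on the table, about 280 mm long along x, 18 mm high. Origin where handle and blade meet. Leave it.
- squeeze_bottle: Clear squeeze bottle, 52 mm across, 176 mm high. Origin under its centre. Leave it.

How it is judged:
By the outcome, as a careful person would: the job done as asked, in the order asked, and still so for the second after the job is handed in, with the robot touching nothing.
It also fails if it takes over 61 s, if anything falls off the work surface, if the arm or the gripper's body presses on something with over 40 N, if the wrist force passes 120 N, or if a joint passes its speed limit or range.

## Working session

There is one attempt and no reset: what is moved stays moved. The work goes in short steps, Python scripts to look and compute and a tool call to move; the robot and the scene stay as the last step left them, time stands still between calls to the robot, and variables do not carry over. Pictures are saved under pics/ and viewed, at most 10 in all, crops included, and the job is handed in when it is done.

Besides the shell and the picture viewer there is one more tool, called as name(argument=value, ...) on one line, values as JSON. send_rows: Moves the arm, as the interface text tells. Its arguments: {"type":"object","properties":{"increments":{"type":"array","items":{"type":"object","properties":{"dx":{"type":"number"},"dy":{"type":"number"},"dz":{"type":"number"},"roll":{"type":"number"},"claw":{"type":"number"}}}},"grip_force":{"type":"number"}},"required":["increments"]}

```bash
mkdir -p pics; ls; python3 - <<'E'
from workcell import *
import cv2,numpy as np,pickle
d={}
for n in("scene","top","wrist"):
    c=read_camera(n);d[n]=c;cv2.imwrite(f"pics/{n}0.png",c["image"])
    print(n,c["fx"],c["cx"],c["cy"],c["dist_coeffs"],np.round(c["world_to_cam"],3).tolist())
pickle.dump(d,open("c0.pkl","wb"));print(get_state())
cv2.imwrite("pics/top0b.png",cv2.resize(d["top"]["image"],(800,600),interpolation=cv2.INTER_CUBIC))
cv2.imwrite("pics/scene0b.png",cv2.resize(d["scene"]["image"],(800,600),interpolation=cv2.INTER_CUBIC))
E
```

```text
pics
scene 423.6457272519246 280.37133515703596 209.76931660289688 [-0.05587254  0.          0.          0.          0.        ] [[0.428, 0.904, 0.002, -0.269], [-0.564, 0.265, 0.782, 0.198], [0.707, -0.336, 0.623, -1.585], [0.0, 0.0, 0.0, 1.0]]
top 541.1430924968813 281.37608125365455 199.73992423482247 [-0.18870516  0.          0.          0.          0.        ] [[0.008, -1.0, -0.003, 0.081], [0.977, 0.007, 0.214, -0.51], [-0.214, -0.004, 0.977, -1.698], [0.0, 0.0, 0.0, 1.0]]
wrist 328.10197482608527 279.367598757251 214.54305818584467 [-0.02765517  0.          0.          0.          0.        ] [[0.319, -0.948, -0.002, -0.574], [0.915, 0.308, -0.26, 0.033], [0.247, 0.081, 0.966, -0.38], [0.0, 0.0, 0.0, 1.0]]
{'clock': 0.15, 'joint_pos': array([-1.38560466e+00,  3.13844062e-01,  4.52408560e-02,  1.30357849e+00,
        3.15319832e-05,  1.43122859e+00]), 'qvel': array([-1.54415508e-04, -2.25346874e-03,  3.97513398e-03, -7.16100204e-05,
       -1.38852206e-05,  8.61496852e-04]), 'tau': array([ 1.49004296e-03, -4.81064916e+01,  2.98816001e+01,  1.38901931e-02,
       -1.40888878e-04, -5.60056620e-06]), 'tcp_pos': array([ 0.18341991, -0.54456883,  0.23060488]), 'orientation': array([-6.92864588e-04,  9.86845124e-01,  1.61667010e-01, -3.82538769e-08]), 'wrist_force': array([-0.37431107,  0.13594173, -0.00346101]), 'ft_torque': array([ 0.01250272,  0.02681102, -0.01822189]), 'grip_force': 0.0, 'finger_gap': 0.08550290184307156}
```

View pics/top0b.png

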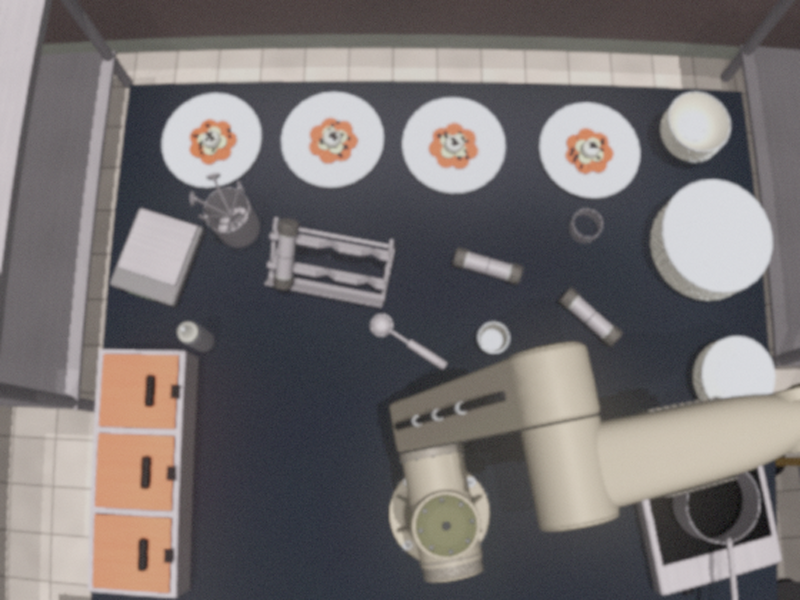

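View pics/scene0b.png

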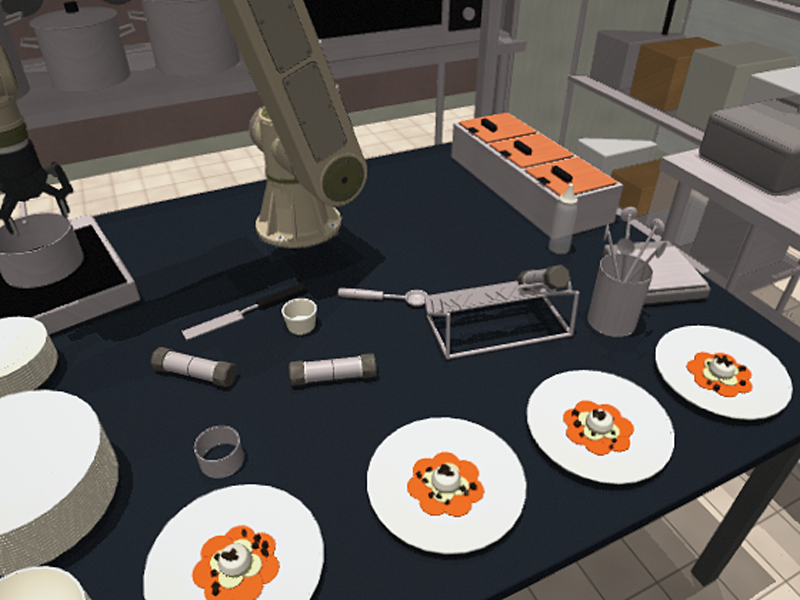

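```bash
cat > h.py <<'E'
import numpy as np,cv2
from workcell import *
def ray(c,uv):
    K=np.array([[c["fx"],0,c["cx"]],[0,c["fy"],c["cy"]],[0,0,1]])
    p=cv2.undistortPoints(np.array([[uv]],float),K,np.array(c["dist_coeffs"]))[0,0]
    W=np.array(c["world_to_cam"]);R=W[:3,:3];o=-R.T@W[:3,3]
    d=R.T@np.array([p[0],-p[1],-1.]);return o,d/np.linalg.norm(d)
def tri(L):  # list of (cam,uv)
    A=np.zeros((3,3));b=np.zeros(3);rs=[ray(*l) for l in L]
    for o,d in rs:
        P=np.eye(3)-np.outer(d,d);A+=P;b+=P@o
    x=np.linalg.solve(A,b);return x,[round(float(np.linalg.norm((np.eye(3)-np.outer(d,d))@(x-o)))*1e3,1) for o,d in rs]
def onz(c,uv,z):
    o,d=ray(c,uv);return o+d*(z-o[2])/d[2]
def proj(c,X):
    K=np.array([[c["fx"],0,c["cx"]],[0,c["fy"],c["cy"]],[0,0,1]])
    W=np.array(c["world_to_cam"]);p=W[:3,:3]@np.array(X)+W[:3,3]
    return cv2.projectPoints(np.array([[p[0],-p[1],-p[2]]]),np.zeros(3),np.zeros(3),K,np.array(c["dist_coeffs"]))[0][0,0]
E
python3 - <<'E'
from h import *
import pickle
d=pickle.load(open("c0.pkl","rb"));k=.7
T=lambda u,v:(d["top"],(u*k,v*k));S=lambda u,v:(d["scene"],(u*k,v*k))
print("A",tri([T(488,265),S(333,370)]));print("B",tri([T(591,316),S(194,366)]))
for uv in[(459,258),(518,273),(568,295),(616,338)]:print(np.round(onz(*T(*uv),.022),3))
for uv in[(286,255),(340,258),(392,243),(384,302),(268,285),(275,222)]:print(np.round(onz(*T(*uv),.08),3))
t=cv2.resize(d["top"]["image"][140:230,175:295],(800,600),interpolation=cv2.INTER_CUBIC);cv2.imwrite("pics/rt.png",t)
E
```

```text
A (array([ 0.56623175, -0.11276188,  0.02398477]), [1.8, 1.8])
B (array([ 0.446371  , -0.34945084,  0.02608178]), [2.8, 2.8])
[ 0.582 -0.047  0.022]
[ 0.548 -0.185  0.022]
[ 0.496 -0.301  0.022]
[ 0.395 -0.41   0.022]
[0.572 0.348 0.08 ]
[0.566 0.225 0.08 ]
[0.601 0.108 0.08 ]
[0.465 0.125 0.08 ]
[0.502 0.386 0.08 ]
[0.65  0.377 0.08 ]
```

View pics/rt.png

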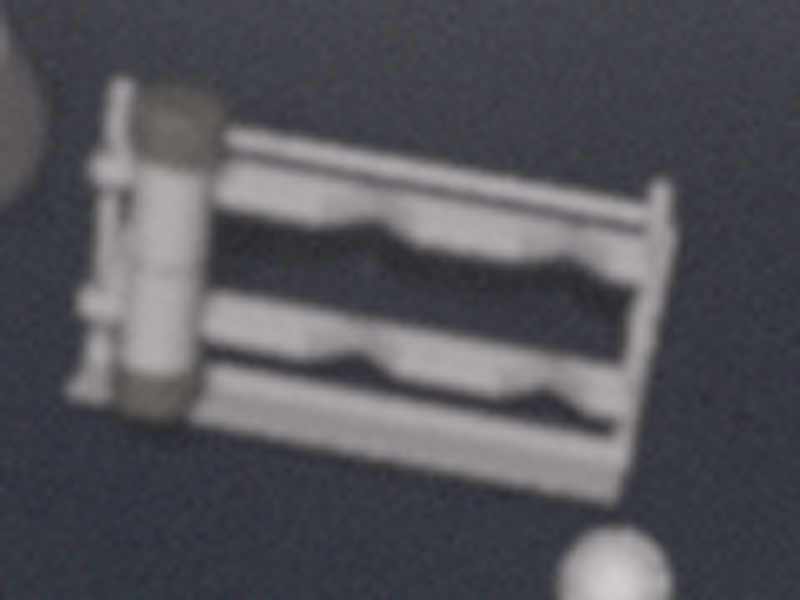

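send_rows(increments=[{"dx": 2, "dy": 1.5, "dz": 0.6, "roll": 1}, {"dx": 4, "dy": 3, "dz": 1, "roll": 2}, {"dx": 6, "dy": 4.5, "dz": 1, "roll": 3}, {"dx": 8, "dy": 6, "dz": 1, "roll": 3.6}, {"dx": 10, "dy": 7.5, "dz": 1, "roll": 3.6}])

```text
schema error: expected keys dx, dy, dz, roll, claw
```

send_rows(increments=[{"claw": 1}, {"claw": 1}, {"claw": 1}, {"claw": 1}, {"claw": 1}])

```text
schema error: expected keys dx, dy, dz, roll, claw
```

```bash
python3 - <<'E'
from h import *
import pickle
c=read_camera("wrist");s=get_state();pickle.dump((c,s),open("w1.pkl","wb"))
cv2.imwrite("pics/w1.png",c["image"]);print(s["joint_pos"],s["tcp_pos"],s["orientation"],s["clock"])
E
```

```text
[-1.38558995e+00  3.13736316e-01  4.54630979e-02  1.30363109e+00
 -3.72648250e-05  1.43113578e+00] [ 0.18342368 -0.54465567  0.23075713] [-5.53422042e-04  9.86836512e-01  1.61720099e-01 -3.12424551e-05] 0.2
```

send_rows(increments=[{"dx": 0.9, "dy": 2}, {"dx": 1.8, "dy": 4, "roll": 1}, {"dx": 2.7, "dy": 6, "roll": 2}, {"dx": 3.6, "dy": 8, "roll": 3}, {"dx": 4, "dy": 9, "roll": 3.6}])

```text
schema error: expected keys dx, dy, dz, roll, claw
```

send_rows(increments=[{}, {}, {}, {}, {}])

```text
schema error: expected keys dx, dy, dz, roll, claw
```

```bash
python3 - <<'E'
from h import *
import pickle
c=read_camera("wrist");s=get_state();pickle.dump((c,s),open("w2.pkl","wb"))
cv2.imwrite("pics/w2.png",c["image"]);print(s["joint_pos"],s["tcp_pos"],s["orientation"],s["clock"])
E
```

```text
[-1.38559183e+00  3.13592150e-01  4.55926077e-02  1.30362783e+00
  3.62956159e-05  1.43122142e+00] [ 0.1834565  -0.54471675  0.23089217] [-4.15830365e-04  9.86843658e-01  1.61676905e-01  8.66379963e-06] 0.25
```

send_rows(increments=[{"dy": 2, "dz": 1}, {"dy": 4, "dz": 2}, {"dx": -0.3, "dy": 6, "dz": 2}, {"dx": -0.5, "dy": 8, "dz": 2}, {"dx": -0.5, "dy": 10, "dz": 2}])

```text
schema error: expected keys dx, dy, dz, roll, claw
```

send_rows(increments=[{"dy": 1}, {"dy": 1.5}, {"dy": 1.5}, {"dy": 1.5}, {"dy": 1.5}])

```text
schema error: expected keys dx, dy, dz, roll, claw
```

```bash
python3 - <<'E'
from h import *
import pickle
c=read_camera("wrist");s=get_state();pickle.dump((c,s),open("w3.pkl","wb"))
cv2.imwrite("pics/w3.png",c["image"]);print(s["joint_pos"],s["tcp_pos"],s["orientation"],s["clock"])
m=np.vstack([np.hstack([pickle.load(open(f"w{i}.pkl","rb"))[0]["image"] for i in(1,2)]) ])
cv2.imwrite("pics/w12.png",cv2.resize(m,(800,300),interpolation=cv2.INTER_AREA))
E
```

```text
[-1.38559016e+00  3.13531426e-01  4.57506922e-02  1.30356585e+00
 -1.49758131e-05  1.43121918e+00] [ 0.18346176 -0.54482323  0.23099142] [-2.74886095e-04  9.86843388e-01  1.61678854e-01 -1.37623357e-05] 0.3
```

View pics/w12.png

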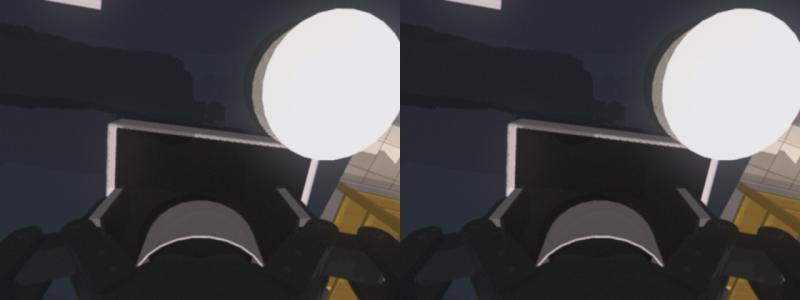

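View pics/w3.png

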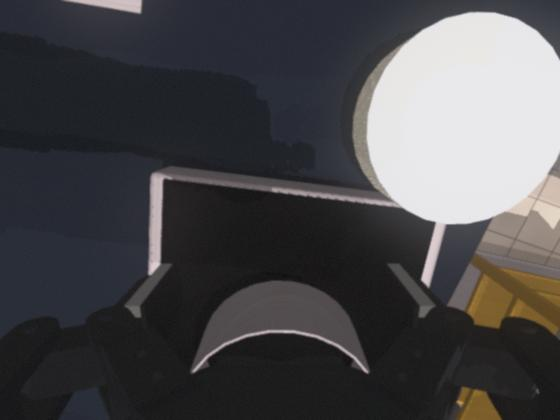

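The moves were refused (every row needs all keys), so the arm is still at the start: the pictures show only the pan and the plate stack. I'll resend in full form.

send_rows(increments=[{"dx": 1, "dy": 0.8, "dz": 2, "roll": 0, "claw": 1}, {"dx": 3, "dy": 2.2, "dz": 2.5, "roll": 1, "claw": 1}, {"dx": 5, "dy": 3.7, "dz": 2.5, "roll": 2, "claw": 1}, {"dx": 7, "dy": 5.2, "dz": 2.5, "roll": 3, "claw": 1}, {"dx": 9, "dy": 6.7, "dz": 2, "roll": 3.6, "claw": 1}])

```text
clock: 0.92
tcp_pos: [0.4093, -0.3773, 0.2825]
orientation: [0.001, 0.915, 0.403, 0.0]
wrist_force: [0.7, -0.7, -0.5]
finger_gap: 0.0854
grip_force: 0.0
```

send_rows(increments=[{"dx": 1, "dy": 1, "dz": 0, "roll": 0, "claw": 1}, {"dx": 1, "dy": 1, "dz": 0, "roll": 0, "claw": 1}, {"dx": 1, "dy": 1, "dz": 0, "roll": 0, "claw": 1}, {"dx": 1, "dy": 1, "dz": 0, "roll": 0, "claw": 1}, {"dx": 1, "dy": 1, "dz": 0, "roll": 0, "claw": 1}])

```text
clock: 1.55
tcp_pos: [0.4318, -0.3541, 0.2816]
orientation: [0.0, 0.916, 0.401, -0.0]
wrist_force: [-0.3, 0.3, 0.3]
finger_gap: 0.0857
grip_force: 0.0
```

```bash
cat > snap.py <<'E'
from h import *
import pickle,sys
c=read_camera("wrist");s=get_state();n=sys.argv[1];pickle.dump((c,s),open(n+".pkl","wb"))
cv2.imwrite(f"pics/{n}.png",c["image"]);print(np.round(s["joint_pos"],3),s["tcp_pos"],s["orientation"],s["clock"])
E
python3 snap.py w1
```

```text
[-0.83   0.272  0.112  1.411 -0.     1.485] [ 0.43188128 -0.35401765  0.28162705] [1.25264553e-04 9.15973082e-01 4.01239701e-01 2.31462018e-05] 1.6
```

send_rows(increments=[{"dx": 0.9, "dy": 2, "dz": 0, "roll": 0, "claw": 1}, {"dx": 1.8, "dy": 4, "dz": 0, "roll": 1, "claw": 1}, {"dx": 2.7, "dy": 6, "dz": 0, "roll": 2, "claw": 1}, {"dx": 3.6, "dy": 8, "dz": 0, "roll": 3, "claw": 1}, {"dx": 4, "dy": 9, "dz": 0, "roll": 3.6, "claw": 1}])

```text
clock: 2.22
tcp_pos: [0.5331, -0.1262, 0.2817]
orientation: [0.0, 0.785, 0.619, 0.0]
wrist_force: [0.7, 0.4, -0.1]
finger_gap: 0.0856
grip_force: 0.0
```

send_rows(increments=[{"dx": 0, "dy": 0, "dz": 0, "roll": 0, "claw": 1}, {"dx": 0, "dy": 0, "dz": 0, "roll": 0, "claw": 1}, {"dx": 0, "dy": 0, "dz": 0, "roll": 0, "claw": 1}, {"dx": 0, "dy": 0, "dz": 0, "roll": 0, "claw": 1}, {"dx": 0, "dy": 0, "dz": 0, "roll": 0, "claw": 1}])

```text
clock: 2.85
tcp_pos: [0.5323, -0.1288, 0.2816]
orientation: [0.0, 0.787, 0.617, 0.0]
wrist_force: [-0.2, -1.0, 0.0]
finger_gap: 0.0854
grip_force: 0.0
```

```bash
python3 snap.py w2
```

```text
[-0.384  0.251  0.084  1.404 -0.     1.429] [ 0.53236143 -0.12869963  0.28156426] [3.98174815e-05 7.87185113e-01 6.16716788e-01 5.58242407e-06] 2.9
```

send_rows(increments=[{"dx": 0, "dy": 2, "dz": 1, "roll": 0, "claw": 1}, {"dx": 0, "dy": 4.4, "dz": 1.5, "roll": 0, "claw": 1}, {"dx": 0, "dy": 6.8, "dz": 2, "roll": 0, "claw": 1}, {"dx": 0, "dy": 9, "dz": 2, "roll": 0, "claw": 1}, {"dx": 0, "dy": 11, "dz": 2, "roll": 0, "claw": 1}])

```text
clock: 3.52
tcp_pos: [0.5324, 0.1487, 0.332]
orientation: [0.0, 0.787, 0.617, 0.0]
wrist_force: [-1.1, -0.6, -0.5]
finger_gap: 0.0854
grip_force: 0.0
```

send_rows(increments=[{"dx": 0, "dy": 0, "dz": 0, "roll": 0, "claw": 1}, {"dx": 0, "dy": 0, "dz": 0, "roll": 0, "claw": 1}, {"dx": 0, "dy": 0, "dz": 0, "roll": 0, "claw": 1}, {"dx": 0, "dy": 0, "dz": 0, "roll": 0, "claw": 1}, {"dx": 0, "dy": 0, "dz": 0, "roll": 0, "claw": 1}])

```text
clock: 4.15
tcp_pos: [0.5327, 0.1459, 0.3316]
orientation: [0.0, 0.787, 0.617, 0.0]
wrist_force: [-0.7, 0.1, -0.4]
finger_gap: 0.0858
grip_force: 0.0
```

```bash
python3 snap.py w3
```

```text
[ 0.122  0.263  0.222  1.529 -0.     1.935] [0.53263527 0.1461052  0.33162767] [5.98748440e-05 7.87257247e-01 6.16624700e-01 5.62762474e-05] 4.2
```

send_rows(increments=[{"dx": 0, "dy": 2, "dz": 0, "roll": 0, "claw": 1}, {"dx": 0, "dy": 4, "dz": 0, "roll": 0, "claw": 1}, {"dx": 0, "dy": 5, "dz": 0, "roll": 0, "claw": 1}, {"dx": 0, "dy": 5, "dz": 0, "roll": 0, "claw": 1}, {"dx": 0, "dy": 5, "dz": 0, "roll": 0, "claw": 1}])

```text
clock: 4.82
tcp_pos: [0.5326, 0.2712, 0.3315]
orientation: [0.0, 0.787, 0.617, -0.0]
wrist_force: [0.6, -0.6, -0.9]
finger_gap: 0.0854
grip_force: 0.0
```

```bash
python3 snap.py w4; python3 - <<'E'
import cv2,numpy as np
I=[cv2.imread(f"pics/w{i}.png") for i in(1,2,3,4)]
cv2.imwrite("pics/w12.png",cv2.resize(np.hstack(I[:2]),(800,300),interpolation=cv2.INTER_AREA))
cv2.imwrite("pics/w34.png",cv2.resize(np.hstack(I[2:]),(800,300),interpolation=cv2.INTER_AREA))
cv2.imwrite("pics/wall.png",np.vstack([cv2.imread("pics/w12.png"),cv2.imread("pics/w34.png")]))
E
```

```text
[ 0.336  0.36   0.355  1.566 -0.     2.149] [0.53261002 0.27090881 0.33162857] [ 1.48421254e-04  7.87179947e-01  6.16723358e-01 -9.74713507e-05] 4.875
```

View pics/wall.png

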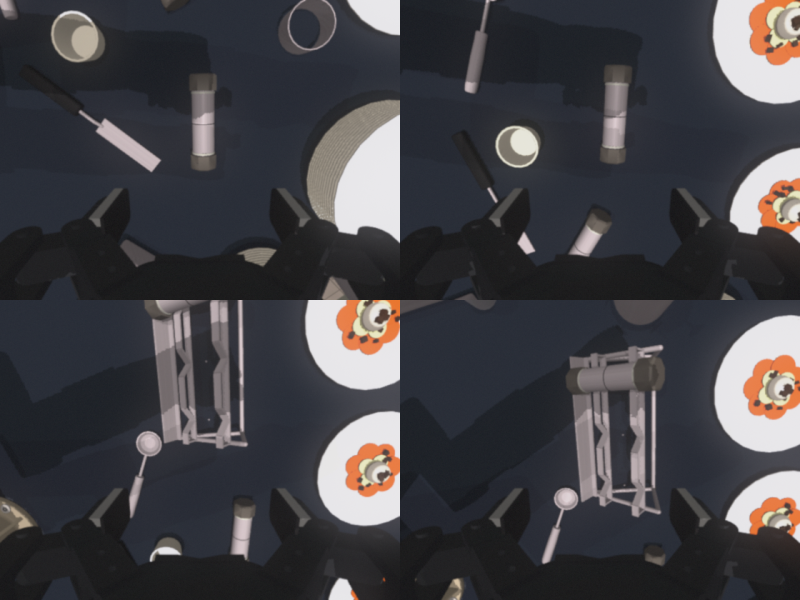

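```bash
python3 - <<'E'
from h import *
import pickle
a=cv2.imread("pics/w4.png")[50:310,215:385];b=cv2.imread("pics/w3.png")[0:260,195:365]
cv2.imwrite("pics/r.png",cv2.resize(np.hstack([a,b]),None,fx=2.3,fy=2.3,interpolation=cv2.INTER_CUBIC))
c1,s1=pickle.load(open("w1.pkl","rb"));c2,s2=pickle.load(open("w2.pkl","rb"))
c0=pickle.load(open("c0.pkl","rb"))["top"]
k=1.4
for nm,c,pts,t in(("B",c1,[(203.5,124),(202,75),(204,170)],(591,316)),("A",c2,[(216.5,120),(218,66),(213,163)],(488,265))):
    P=[onz(c,(u*k,v*k),.022) for u,v in pts];print(nm,np.round(P,4).tolist(),np.degrees(np.arctan2(*(P[1]-P[2])[[1,0]])),np.linalg.norm(P[1]-P[2]))
    print(tri([(c,(pts[0][0]*k,pts[0][1]*k)),(c0,(t[0]*.7,t[1]*.7))]))
E
```

```text
B [[0.4442, -0.3516, 0.022], [0.4968, -0.2905, 0.022], [0.3883, -0.414, 0.022]] 48.69497613804808 0.16439958615055858
(array([ 0.44493867, -0.35060782,  0.03225102]), [0.2, 0.2])
A [[0.5655, -0.1198, 0.022], [0.5874, -0.0348, 0.022], [0.5422, -0.1936, 0.022]] 74.1160480957181 0.165091969972076
(array([ 0.56488991, -0.11638802,  0.02874692]), [2.4, 2.4])
```

View pics/r.png

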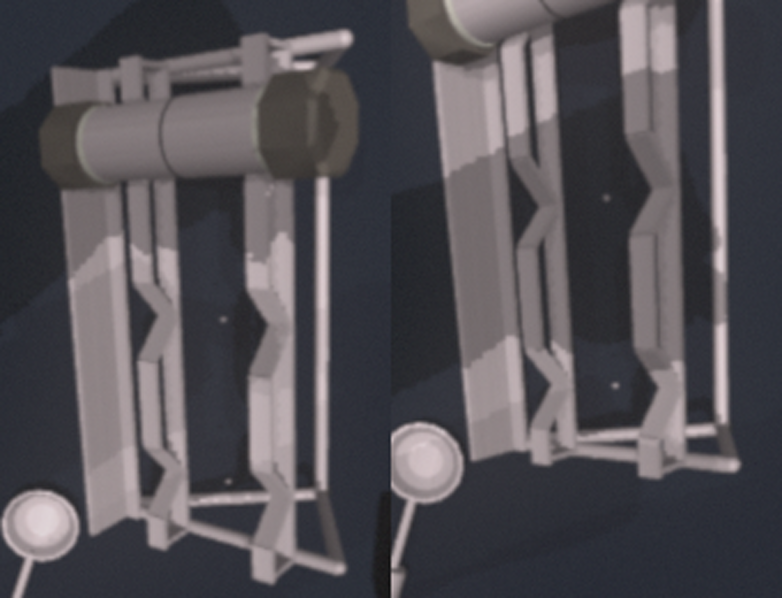

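```bash
cat > fit.py <<'E'
from h import *
import pickle
from scipy.optimize import least_squares
c4=pickle.load(open("w4.pkl","rb"))[0];c3=pickle.load(open("w3.pkl","rb"))[0]
p4=lambda u,v:(u/2.3+215,v/2.3+50); p3=lambda u,v:((u-391)/2.3+195,v/2.3)
t,V=-7e-3,-26.9e-3
O=[(c4,p4(164.5,141),(0,.095,0)),(c4,p4(88,147),(-.054,.095,0))]
def add(c,p,L):
    for uv,X in L:O.append((c,p(*uv),X))
for c,p,L in((c4,p4,[((133,283),-.042,.02,t),((140,362),-.042,-.02,t),((178,318),-.03,0,V),((247,287),.03,.02,t),((250,377),.03,-.02,t),((290,322),.042,0,V),
 ((145,447),-.042,-.075,t),((182,468),-.03,-.095,V),((252,470),.03,-.075,t),((292,492),.042,-.095,V)]),
 (c3,p3,[((513,157),-.042,.02,t),((520,245),-.042,-.02,t),((555,203),-.03,0,V),((628,133),.03,.02,t),((633,235),.03,-.02,t),((672,190),.042,0,V),((527,352),-.042,-.075,t),((567,383),-.03,-.095,V),((636,350),.03,-.075,t),((682,380),.042,-.095,V)])):
    add(c,p,[(l[0],l[1:]) for l in L])
a=np.radians(38)
def world(q,X):
    x,y,z=X;h=x*np.cos(a)-z*np.sin(a);w=x*np.sin(a)+z*np.cos(a)
    return np.array([q[0]+h*np.cos(q[3])-y*np.sin(q[3]),q[1]+h*np.sin(q[3])+y*np.cos(q[3]),q[2]+w])
f=lambda q:np.concatenate([proj(c,world(q,X))-uv for c,uv,X in O])
r=least_squares(f,[.56,.25,.092,-.15],loss="soft_l1")
if __name__=="__main__":
    q=r.x;print(q,np.degrees(q[3]));print(np.round(r.fun.reshape(-1,2),1).tolist())
    print("right",world(q,(0,-.095,0)),"c",world(q,(0,.095,0)))
E
python3 fit.py
```

```text
[ 0.55233273  0.25574814  0.09125314 -0.16872503] -9.66723213837316
[[6.4, -1.9], [3.7, -0.5], [0.2, 1.0], [-0.5, -2.8], [-1.5, -1.1], [-0.3, 1.1], [-0.3, -4.0], [-0.8, 0.5], [0.4, 0.0], [1.1, 1.3], [0.5, -0.5], [0.2, 1.2], [-1.2, 3.2], [-1.0, 0.2], [0.5, 0.4], [-1.3, 2.4], [-1.2, -1.9], [0.3, -2.6], [0.1, -0.4], [1.5, 0.1], [0.5, -0.2], [-0.3, 2.3]]
right [0.53637979 0.16209717 0.09125314] c [0.56828566 0.34939911 0.09125314]
```

send_rows(increments=[{"dx": 0, "dy": -2, "dz": 0, "roll": 0, "claw": 1}, {"dx": 0.3, "dy": -4.4, "dz": 0, "roll": 0, "claw": 1}, {"dx": 0.6, "dy": -6.8, "dz": 0, "roll": -0.2, "claw": 1}, {"dx": 0.9, "dy": -9.1, "dz": -0.5, "roll": -0.2, "claw": 1}, {"dx": 1.3, "dy": -11.3, "dz": -1.3, "roll": -0.2, "claw": 1}])

```text
clock: 5.5
tcp_pos: [0.565, -0.014, 0.3]
orientation: [0.001, 0.796, 0.605, 0.001]
wrist_force: [0.9, 0.7, -0.0]
finger_gap: 0.0853
grip_force: 0.0
```

send_rows(increments=[{"dx": 0, "dy": -2, "dz": -1.2, "roll": 0, "claw": 1}, {"dx": 0, "dy": -3.6, "dz": -3, "roll": 0, "claw": 1}, {"dx": 0, "dy": -4.18, "dz": -5.2, "roll": 0, "claw": 1}, {"dx": 0, "dy": -4.18, "dz": -7.4, "roll": 0, "claw": 1}, {"dx": 0, "dy": -4.18, "dz": -9, "roll": 0, "claw": 1}])

```text
clock: 6.12
tcp_pos: [0.5632, -0.1166, 0.0719]
orientation: [-0.001, 0.796, 0.605, -0.001]
wrist_force: [0.1, -0.4, 0.1]
finger_gap: 0.0852
grip_force: 0.0
```

send_rows(increments=[{"dx": 0, "dy": 0, "dz": -1.3, "roll": 0, "claw": 1}, {"dx": 0, "dy": 0, "dz": -2.5, "roll": 0, "claw": 1}, {"dx": 0, "dy": 0, "dz": -2.5, "roll": 0, "claw": 1}, {"dx": 0, "dy": 0, "dz": -2.5, "roll": 0, "claw": 1}, {"dx": 0, "dy": 0, "dz": -2.5, "roll": 0, "claw": 0.6}])

```text
clock: 6.75
tcp_pos: [0.5663, -0.1159, 0.0134]
orientation: [0.001, 0.796, 0.606, 0.001]
wrist_force: [-0.2, -1.1, -0.6]
finger_gap: 0.0698
grip_force: 0.0
```

```bash
python3 -c "
from h import *
s=get_state();print(s['tcp_pos'],s['ft_torque'],s['wrist_force'],s['clock'])"
```

```text
[ 0.56628874 -0.11593198  0.01339683] [-0.0211944  -0.02337061  0.05233788] [-0.16240426 -1.07296172 -0.61846477] 6.75
```

send_rows(increments=[{"dx": 0, "dy": 0, "dz": 0, "roll": 0, "claw": 0.2}, {"dx": 0, "dy": 0, "dz": 0, "roll": 0, "claw": -0.3}, {"dx": 0, "dy": 0, "dz": 0, "roll": 0, "claw": -0.5}, {"dx": 0, "dy": 0, "dz": 0, "roll": 0, "claw": -0.5}, {"dx": 0, "dy": 0, "dz": 0, "roll": 0, "claw": -0.5}], grip_force=80)

```text
clock: 7.38
tcp_pos: [0.5648, -0.1151, 0.0127]
orientation: [0.0, 0.795, 0.606, -0.0]
wrist_force: [-3.1, 0.6, 8.4]
finger_gap: 0.0354
grip_force: 79.4
```

send_rows(increments=[{"dx": 0, "dy": 0, "dz": 0.3, "roll": 0, "claw": -0.5}, {"dx": 0, "dy": 0, "dz": 0.7, "roll": 0, "claw": -0.5}, {"dx": 0, "dy": 0, "dz": 1, "roll": 0, "claw": -0.5}, {"dx": 0, "dy": 0, "dz": 1, "roll": 0, "claw": -0.5}, {"dx": 0, "dy": 0, "dz": 1, "roll": 0, "claw": -0.5}])

```text
clock: 8.0
tcp_pos: [0.5649, -0.1152, 0.0364]
orientation: [-0.0, 0.795, 0.606, -0.0]
wrist_force: [0.3, 0.5, -3.9]
finger_gap: 0.0353
grip_force: 80.2
```

```bash
cat > st.py <<'E'
from h import *
s=get_state();print(s['tcp_pos'],s['ft_torque'],s['wrist_force'],s['finger_gap'],s['grip_force'],s['clock'],s['joint_pos'])
w,x,y,z=s['orientation'];p=2*np.arctan2(y,x);print("psi",np.degrees(p),"torque about tool y (horiz, +: ) ",np.dot(s['ft_torque'][:2],[-np.sin(p),np.cos(p)]), "=> + means heavy toward tool +x")
E
python3 st.py
```

```text
[ 0.56489248 -0.1151502   0.03642445] [ 0.07885068 -0.02825574  0.00564107] [ 0.34228893  0.52093131 -3.88360059] 0.03529641625031274 80.18335103988647 8.0 [-3.40304925e-01  4.45929028e-01 -2.61508495e-01  8.63497930e-01
  1.98156390e-07  1.49909052e+00]
psi 74.6104042276894 torque about tool y (horiz, +: )  -0.08352192130105651 => + means heavy toward tool +x
```

send_rows(increments=[{"dx": 0, "dy": 0, "dz": 0, "roll": 0, "claw": -0.5}, {"dx": 0, "dy": 0, "dz": 0, "roll": 0, "claw": -0.5}, {"dx": 0, "dy": 0, "dz": 0, "roll": 0, "claw": -0.5}, {"dx": 0, "dy": 0, "dz": 0, "roll": 0, "claw": -0.5}, {"dx": 0, "dy": 0, "dz": 0, "roll": 0, "claw": -0.5}])

```text
clock: 8.62
tcp_pos: [0.565, -0.1152, 0.0366]
orientation: [0.0, 0.795, 0.606, 0.0]
wrist_force: [0.1, 0.2, -4.2]
finger_gap: 0.0356
grip_force: 80.2
```

```bash
python3 st.py; python3 -c "
from h import *
for i in range(4):
  read_camera('wrist');s=get_state();print(s['ft_torque'],s['wrist_force'])"
```

```text
[ 0.5650446  -0.11522895  0.03655339] [ 0.0877896  -0.09012188 -0.0385066 ] [ 0.05717972  0.16211717 -4.2295426 ] 0.03558039541928056 80.18328309059143 8.625 [-3.40337057e-01  4.45864779e-01 -2.61242959e-01  8.63547735e-01
 -1.68311866e-05  1.49910208e+00]
psi 74.607900539133 torque about tool y (horiz, +: )  -0.10856119393686968 => + means heavy toward tool +x
[ 0.11704888 -0.0085628   0.02338721] [-0.52360875  0.40016944 -3.96428972]
[ 0.07174763 -0.01925115 -0.01340224] [-0.11139181  0.72284566 -4.49995431]
[0.08670051 0.00481801 0.07402272] [-0.15451664  0.43455073 -3.52198454]
[ 0.10695815 -0.07204069  0.04019347] [-0.57578421 -0.26570712 -3.81121273]
```

send_rows(increments=[{"dx": 0, "dy": 0, "dz": -0.5, "roll": 0, "claw": -0.5}, {"dx": 0, "dy": 0, "dz": -0.94, "roll": 0, "claw": -0.5}, {"dx": 0, "dy": 0, "dz": -0.94, "roll": 0, "claw": -0.5}, {"dx": 0, "dy": 0, "dz": -0.94, "roll": 0, "claw": 0.2}, {"dx": 0, "dy": 0, "dz": -0.94, "roll": 0, "claw": 0.3}])

```text
clock: 9.45
tcp_pos: [0.5653, -0.1154, 0.0131]
orientation: [0.0, 0.795, 0.606, 0.0]
wrist_force: [-0.1, -0.7, -0.2]
finger_gap: 0.0555
grip_force: 0.0
```

send_rows(increments=[{"dx": 0.13, "dy": 0.46, "dz": -0.2, "roll": 0, "claw": 0.3}, {"dx": 0.13, "dy": 0.46, "dz": -0.2, "roll": 0, "claw": 0.3}, {"dx": 0.13, "dy": 0.46, "dz": -0.2, "roll": 0, "claw": -0.5}, {"dx": 0.13, "dy": 0.46, "dz": -0.2, "roll": 0, "claw": -0.5}, {"dx": 0.13, "dy": 0.46, "dz": -0.2, "roll": 0, "claw": -0.5}], grip_force=100)

```text
clock: 10.07
tcp_pos: [0.5683, -0.1034, 0.0085]
orientation: [-0.0, 0.795, 0.606, 0.0]
wrist_force: [-1.6, 2.3, 5.7]
finger_gap: 0.0352
grip_force: 99.8
```

send_rows(increments=[{"dx": 0, "dy": 0, "dz": 0.5, "roll": 0, "claw": -0.5}, {"dx": 0, "dy": 0, "dz": 1.5, "roll": 0, "claw": -0.5}, {"dx": 0, "dy": 0, "dz": 3, "roll": 0, "claw": -0.5}, {"dx": 0, "dy": 0, "dz": 5, "roll": 0, "claw": -0.5}, {"dx": 0, "dy": 0, "dz": 7, "roll": 0, "claw": -0.5}])

```text
clock: 10.7
tcp_pos: [0.5676, -0.1038, 0.1842]
orientation: [-0.0, 0.796, 0.606, -0.0]
wrist_force: [1.6, -0.3, -4.3]
finger_gap: 0.0351
grip_force: 100.2
```

```bash
python3 st.py
```

```text
[ 0.56756579 -0.10382403  0.18416208] [ 0.11283593 -0.16065444  0.02251518] [ 1.59146606 -0.30413744 -4.29914553] 0.035072772074954 100.19970059394836 10.7 [-3.19874377e-01  3.35093679e-01 -3.92752930e-02  1.19769623e+00
 -2.93183525e-04  1.51987043e+00]
psi 74.59039779832564 torque about tool y (horiz, +: )  -0.15146830241421289 => + means heavy toward tool +x
```

send_rows(increments=[{"dx": 0, "dy": 0.3, "dz": 0.8, "roll": 1.3, "claw": -0.5}, {"dx": 0, "dy": 0.8, "dz": 1.6, "roll": 2.6, "claw": -0.5}, {"dx": 0, "dy": 1.4, "dz": 2.2, "roll": 3.9, "claw": -0.5}, {"dx": 0, "dy": 2.1, "dz": 2.6, "roll": 5.2, "claw": -0.5}, {"dx": 0, "dy": 2.8, "dz": 2.6, "roll": 6.5, "claw": -0.5}])

```text
clock: 11.32
tcp_pos: [0.5683, -0.0336, 0.2489]
orientation: [0.0, 0.447, 0.895, -0.0]
wrist_force: [0.1, 0.6, -4.4]
finger_gap: 0.0353
grip_force: 100.6
```

send_rows(increments=[{"dx": 0, "dy": 0.7, "dz": 0, "roll": 1.3, "claw": -0.5}, {"dx": 0, "dy": 1.4, "dz": 0, "roll": 2.6, "claw": -0.5}, {"dx": 0, "dy": 2.1, "dz": 0, "roll": 3.9, "claw": -0.5}, {"dx": 0, "dy": 2.8, "dz": 0, "roll": 5.2, "claw": -0.5}, {"dx": 0, "dy": 3.5, "dz": 0, "roll": 6.5, "claw": -0.5}])

```text
clock: 11.95
tcp_pos: [0.5677, 0.054, 0.2477]
orientation: [-0.001, 0.009, 1.0, -0.0]
wrist_force: [0.9, -0.7, -4.2]
finger_gap: 0.0352
grip_force: 100.6
```

send_rows(increments=[{"dx": 0, "dy": 0.7, "dz": 0, "roll": 1.3, "claw": -0.5}, {"dx": 0, "dy": 1.4, "dz": 0, "roll": 2.6, "claw": -0.5}, {"dx": 0, "dy": 2.1, "dz": 0, "roll": 3.9, "claw": -0.5}, {"dx": 0, "dy": 2.8, "dz": 0, "roll": 5.2, "claw": -0.5}, {"dx": 0, "dy": 3.5, "dz": 0, "roll": 6.5, "claw": -0.5}])

```text
clock: 12.58
tcp_pos: [0.5678, 0.1414, 0.2477]
orientation: [-0.001, -0.43, 0.903, -0.0]
wrist_force: [0.5, -0.4, -4.2]
finger_gap: 0.0351
grip_force: 100.5
```

send_rows(increments=[{"dx": 0, "dy": 0.7, "dz": 0, "roll": 1.3, "claw": -0.5}, {"dx": 0, "dy": 1.4, "dz": 0, "roll": 2.6, "claw": -0.5}, {"dx": 0, "dy": 2.1, "dz": 0, "roll": 3.9, "claw": -0.5}, {"dx": 0, "dy": 2.8, "dz": 0, "roll": 5.2, "claw": -0.5}, {"dx": 0, "dy": 3.5, "dz": 0, "roll": 6.5, "claw": -0.5}])

```text
clock: 13.2
tcp_pos: [0.568, 0.2288, 0.2477]
orientation: [0.001, 0.782, -0.623, -0.0]
wrist_force: [-0.4, 0.4, -4.6]
finger_gap: 0.0354
grip_force: 100.5
```

send_rows(increments=[{"dx": 0, "dy": 0.4, "dz": 0, "roll": 1.3, "claw": -0.5}, {"dx": 0, "dy": 0.7, "dz": 0, "roll": 2.6, "claw": -0.5}, {"dx": 0, "dy": 1, "dz": 0, "roll": 3.9, "claw": -0.5}, {"dx": 0, "dy": 1, "dz": 0, "roll": 5.2, "claw": -0.5}, {"dx": 0, "dy": 1, "dz": 0, "roll": 6.5, "claw": -0.5}])

```text
clock: 13.82
tcp_pos: [0.568, 0.2535, 0.2476]
orientation: [0.001, 0.976, -0.217, -0.0]
wrist_force: [0.3, 0.2, -3.9]
finger_gap: 0.0355
grip_force: 100.5
```

send_rows(increments=[{"dx": 0, "dy": 0, "dz": 0, "roll": 1.3, "claw": -0.5}, {"dx": 0, "dy": 0, "dz": 0, "roll": 1.95, "claw": -0.5}, {"dx": 0, "dy": 0, "dz": 0, "roll": 1.95, "claw": -0.5}, {"dx": 0, "dy": 0, "dz": 0, "roll": 1.95, "claw": -0.5}, {"dx": 0, "dy": 0, "dz": 0, "roll": 1.95, "claw": -0.5}])

```text
clock: 14.45
tcp_pos: [0.5683, 0.2537, 0.248]
orientation: [0.0, 0.996, -0.086, -0.0]
wrist_force: [-0.7, 0.3, -3.6]
finger_gap: 0.0354
grip_force: 100.5
```

```bash
python3 st.py; python3 snap.py p1
```

```text
[0.5682505  0.25368032 0.24801993] [-0.04743946 -0.14409478  0.02029754] [-0.65819135  0.27532405 -3.62572017] 0.03535967829219289 100.51404476165771 14.45 [ 2.91078467e-01  4.05459415e-01  2.19815122e-01  1.38536647e+00
 -2.34542078e-04 -2.67869017e+00]
psi -9.844789744706597 torque about tool y (horiz, +: )  -0.15008410534186986 => + means heavy toward tool +x
[ 0.291  0.405  0.22   1.385 -0.    -2.679] [0.56826119 0.25373236 0.24804342] [ 1.06407447e-04  9.96324022e-01 -8.56646445e-02 -3.15827217e-05] 14.5
```

View pics/p1.png

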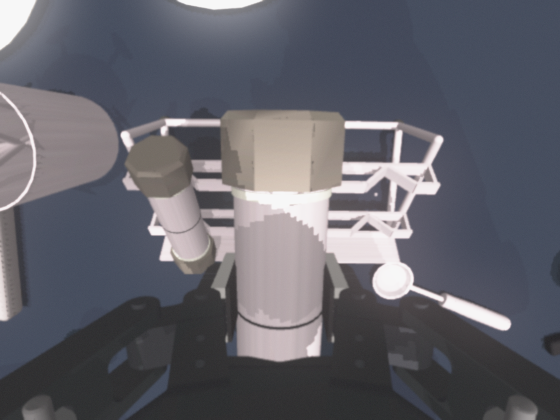

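send_rows(increments=[{"dx": -0.12, "dy": 0, "dz": -1.5, "roll": 0, "claw": -0.5}, {"dx": -0.12, "dy": 0, "dz": -3.2, "roll": 0, "claw": -0.5}, {"dx": -0.12, "dy": 0, "dz": -4.7, "roll": 0, "claw": -0.5}, {"dx": -0.12, "dy": 0, "dz": -5.4, "roll": 0, "claw": -0.5}, {"dx": -0.12, "dy": 0, "dz": -5.4, "roll": 0, "claw": -0.5}])

```text
clock: 15.12
tcp_pos: [0.5639, 0.2533, 0.1113]
orientation: [0.001, 0.996, -0.086, -0.002]
wrist_force: [0.9, -0.6, -4.8]
finger_gap: 0.0354
grip_force: 100.3
```

send_rows(increments=[{"dx": 0, "dy": 0, "dz": -0.1, "roll": 0, "claw": -0.5}, {"dx": 0, "dy": 0, "dz": -0.2, "roll": 0, "claw": -0.5}, {"dx": 0, "dy": 0, "dz": -0.3, "roll": 0, "claw": -0.5}, {"dx": 0, "dy": 0, "dz": -0.4, "roll": 0, "claw": -0.5}, {"dx": 0, "dy": 0, "dz": -0.4, "roll": 0, "claw": -0.5}], grip_force=50)

```text
clock: 15.75
tcp_pos: [0.566, 0.254, 0.1059]
orientation: [-0.0, 0.996, -0.085, 0.002]
wrist_force: [-4.6, -1.1, 10.0]
finger_gap: 0.0347
grip_force: 102.1
```

```bash
python3 st.py
```

```text
[0.56598844 0.2539756  0.10592782] [-0.27912518  0.49462251 -0.07465794] [-4.60924688 -1.11100046 10.0087078 ] 0.034746754759356326 102.13955998420715 15.75 [ 2.92653769e-01  4.58183970e-01 -5.23646204e-02  1.05706430e+00
 -3.57733481e-04 -2.67808154e+00]
psi -9.789437415842098 torque about tool y (horiz, +: )  0.43996138854243316 => + means heavy toward tool +x
```

send_rows(increments=[{"dx": 0, "dy": 0, "dz": 0, "roll": 0, "claw": -0.45}, {"dx": 0, "dy": 0, "dz": 0, "roll": 0, "claw": -0.45}, {"dx": 0, "dy": 0, "dz": -0.04, "roll": 0, "claw": -0.45}, {"dx": 0, "dy": 0, "dz": -0.08, "roll": 0, "claw": -0.45}, {"dx": 0, "dy": 0, "dz": -0.1, "roll": 0, "claw": -0.45}], grip_force=40)

```text
clock: 16.38
tcp_pos: [0.5659, 0.2541, 0.1052]
orientation: [-0.001, 0.996, -0.085, 0.002]
wrist_force: [-8.7, -3.4, 20.4]
finger_gap: 0.0355
grip_force: 103.0
```

```bash
python3 st.py
```

```text
[0.56594176 0.25408437 0.10523604] [-0.53007796  1.20013199 -0.03969315] [-8.67065305 -3.40560173 20.35791354] 0.03546507968576337 103.03695917129517 16.375 [ 2.92798638e-01  4.57752582e-01 -5.48584751e-02  1.05383894e+00
 -2.62826779e-04 -2.67810153e+00]
psi -9.779991657140927 torque about tool y (horiz, +: )  1.0926489092182703 => + means heavy toward tool +x
```

send_rows(increments=[{"dx": 0, "dy": 0, "dz": 0.1, "roll": 0, "claw": -0.3}, {"dx": 0, "dy": 0, "dz": 0.14, "roll": 0, "claw": -0.25}, {"dx": 0, "dy": 0, "dz": 0.14, "roll": 0, "claw": -0.22}, {"dx": 0, "dy": 0, "dz": 0.14, "roll": 0, "claw": -0.2}, {"dx": 0, "dy": 0, "dz": 0.14, "roll": 0, "claw": -0.19}], grip_force=40)

```text
clock: 17.0
tcp_pos: [0.566, 0.2539, 0.1061]
orientation: [-0.0, 0.996, -0.085, 0.001]
wrist_force: [-3.4, -1.5, 7.5]
finger_gap: 0.0352
grip_force: 101.2
```

```bash
python3 st.py
```

```text
[0.56599918 0.25391425 0.10608791] [-0.30950345  0.28209708 -0.0091131 ] [-3.41040908 -1.46284881  7.46305192] 0.03518607889870386 101.15916609764099 17.0 [ 2.92527557e-01  4.58489943e-01 -5.14577986e-02  1.05823434e+00
 -3.05082978e-04 -2.67810467e+00]
psi -9.795333708896722 torque about tool y (horiz, +: )  0.22532900766247543 => + means heavy toward tool +x
```

send_rows(increments=[{"dx": 0, "dy": 0, "dz": 0, "roll": 0, "claw": -0.18}, {"dx": 0, "dy": 0, "dz": 0, "roll": 0, "claw": -0.175}, {"dx": 0, "dy": 0, "dz": 0, "roll": 0, "claw": -0.17}, {"dx": 0, "dy": 0, "dz": 0, "roll": 0, "claw": -0.165}, {"dx": 0, "dy": 0, "dz": 0, "roll": 0, "claw": -0.16}], grip_force=40)

```text
clock: 17.62
tcp_pos: [0.5659, 0.2539, 0.1058]
orientation: [-0.0, 0.996, -0.085, 0.001]
wrist_force: [-2.2, -1.7, 7.1]
finger_gap: 0.0361
grip_force: 65.3
```

```bash
python3 st.py
```

```text
[0.56591347 0.25393593 0.10584174] [-0.25471103  0.21416628 -0.01525997] [-2.17300353 -1.66670892  7.08818317] 0.03608888730046717 65.25059223175049 17.625 [ 2.92587701e-01  4.58767889e-01 -5.16533202e-02  1.05805256e+00
 -2.76827318e-04 -2.67808800e+00]
psi -9.792838468876214 torque about tool y (horiz, +: )  0.167722836570935 => + means heavy toward tool +x
```

send_rows(increments=[{"dx": 0, "dy": 0, "dz": 0, "roll": 0, "claw": -0.155}, {"dx": 0, "dy": 0, "dz": 0, "roll": 0, "claw": -0.15}, {"dx": 0, "dy": 0, "dz": -0.1, "roll": 0, "claw": -0.15}, {"dx": 0, "dy": 0, "dz": -0.2, "roll": 0, "claw": -0.15}, {"dx": 0, "dy": 0, "dz": -0.3, "roll": 0, "claw": -0.15}], grip_force=40)

```text
clock: 18.25
tcp_pos: [0.5638, 0.2532, 0.0978]
orientation: [0.001, 0.996, -0.085, -0.001]
wrist_force: [-9.0, -3.8, 9.3]
finger_gap: 0.0363
grip_force: 52.4
```

```bash
python3 st.py
```

```text
[0.56379303 0.25318023 0.09779314] [-0.72929     1.2279684  -0.12777871] [-9.01899446 -3.7919642   9.25751429] 0.036288483285620836 52.44335353374481 18.25 [ 2.92570248e-01  4.64016084e-01 -6.42516317e-02  1.04456531e+00
 -6.14234042e-04 -2.67791548e+00]
psi -9.803668534287711 torque about tool y (horiz, +: )  1.0858582775841024 => + means heavy toward tool +x
```

send_rows(increments=[{"dx": 0, "dy": -0.02, "dz": -0.1, "roll": 0, "claw": -0.15}, {"dx": 0, "dy": -0.04, "dz": -0.2, "roll": 0, "claw": -0.15}, {"dx": 0, "dy": -0.06, "dz": -0.3, "roll": 0, "claw": -0.15}, {"dx": 0, "dy": -0.06, "dz": -0.3, "roll": 0, "claw": -0.15}, {"dx": 0, "dy": -0.06, "dz": -0.3, "roll": 0, "claw": -0.15}], grip_force=40)

```text
clock: 18.88
tcp_pos: [0.5634, 0.253, 0.0903]
orientation: [-0.0, 0.996, -0.085, -0.001]
wrist_force: [-8.6, 0.3, 9.5]
finger_gap: 0.0366
grip_force: 56.2
```

```bash
python3 st.py; python3 -c "
from h import *
c=read_camera('scene')
cv2.imwrite('pics/s1.png',c['image']);im=c['image'][150:270,260:430]
cv2.imwrite('pics/s1c.png',cv2.resize(im,None,fx=4.5,fy=4.5,interpolation=cv2.INTER_CUBIC))"
```

```text
[0.56340724 0.25299995 0.09032484] [ 0.0379032   1.29617917 -0.04609628] [-8.63558954  0.28363044  9.53372243] 0.03656413542752369 56.22121453285217 18.875 [ 2.91291598e-01  4.68589812e-01 -7.65107559e-02  1.02755581e+00
  1.78973725e-03 -2.68041380e+00]
psi -9.733917970074891 torque about tool y (horiz, +: )  1.2839271990971652 => + means heavy toward tool +x
```

View pics/s1c.png

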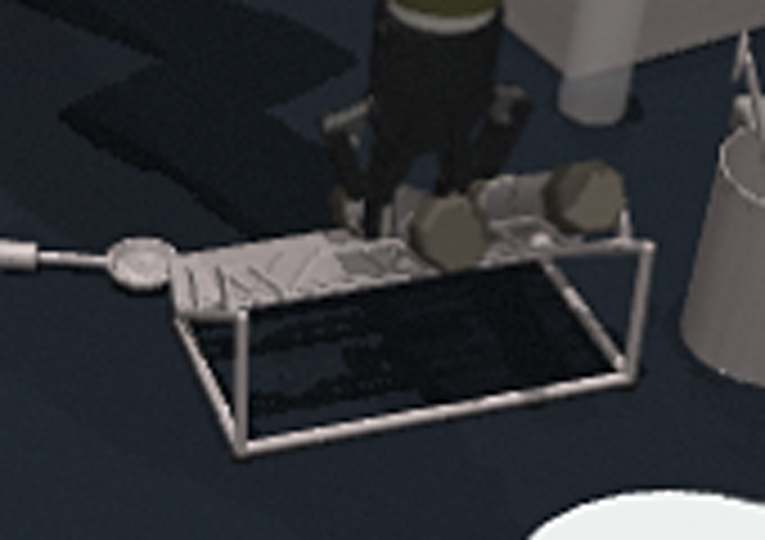

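send_rows(increments=[{"dx": 0, "dy": 0, "dz": -0.05, "roll": 0, "claw": -0.15}, {"dx": 0, "dy": 0, "dz": -0.1, "roll": 0, "claw": -0.15}, {"dx": 0, "dy": 0, "dz": -0.15, "roll": 0, "claw": -0.15}, {"dx": 0, "dy": 0, "dz": -0.15, "roll": 0, "claw": -0.15}, {"dx": 0, "dy": 0, "dz": -0.15, "roll": 0, "claw": -0.15}])

```text
clock: 19.55
tcp_pos: [0.5636, 0.253, 0.0869]
orientation: [-0.001, 0.996, -0.085, -0.001]
wrist_force: [-9.6, -0.8, 10.7]
finger_gap: 0.0367
grip_force: 58.7
```

```bash
python3 st.py
```

```text
[0.56362855 0.25297967 0.08694777] [ 0.00728722  1.29180225 -0.05564982] [-9.57195254 -0.84184387 10.67612206] 0.036725338308043955 58.687793612480164 19.55 [ 2.91246526e-01  4.71119329e-01 -8.13357777e-02  1.01962192e+00
  1.60528640e-03 -2.68041546e+00]
psi -9.736368901905967 torque about tool y (horiz, +: )  1.274427920364275 => + means heavy toward tool +x
```

send_rows(increments=[{"dx": 0, "dy": 0, "dz": -0.05, "roll": 0, "claw": -0.15}, {"dx": 0, "dy": 0, "dz": -0.1, "roll": 0, "claw": -0.15}, {"dx": 0, "dy": 0, "dz": -0.15, "roll": 0, "claw": -0.15}, {"dx": 0, "dy": 0, "dz": -0.15, "roll": 0, "claw": -0.15}, {"dx": 0, "dy": 0, "dz": -0.15, "roll": 0, "claw": -0.15}])

```text
clock: 20.18
tcp_pos: [0.5638, 0.253, 0.0849]
orientation: [-0.001, 0.996, -0.085, -0.0]
wrist_force: [-12.6, -1.4, 19.9]
finger_gap: 0.0364
grip_force: 61.3
```

```bash
python3 st.py
```

```text
[0.56381358 0.25303898 0.08485075] [-0.22409269  1.87524004 -0.1125433 ] [-12.62916188  -1.40669364  19.87139905] 0.036414862502794285 61.28730654716492 20.175 [ 2.91323134e-01  4.72103097e-01 -8.52940560e-02  1.01336627e+00
  1.46118445e-03 -2.68022189e+00]
psi -9.743010166195603 torque about tool y (horiz, +: )  1.8102698699027593 => + means heavy toward tool +x
```

send_rows(increments=[{"dx": -0.05, "dy": 0.01, "dz": 0, "roll": 0, "claw": -0.145}, {"dx": -0.1, "dy": 0.015, "dz": -0.02, "roll": 0, "claw": -0.14}, {"dx": -0.15, "dy": 0.025, "dz": -0.06, "roll": 0, "claw": -0.14}, {"dx": -0.2, "dy": 0.03, "dz": -0.1, "roll": 0, "claw": -0.14}, {"dx": -0.2, "dy": 0.03, "dz": -0.1, "roll": 0, "claw": -0.14}])

```text
clock: 20.8
tcp_pos: [0.5638, 0.2532, 0.0845]
orientation: [-0.001, 0.996, -0.086, 0.005]
wrist_force: [-3.8, -4.0, 21.7]
finger_gap: 0.0366
grip_force: 44.4
```

```bash
python3 st.py
```

```text
[0.56382782 0.25316963 0.08452529] [-0.8174638   0.28398211 -0.26490198] [-3.77326124 -4.03815423 21.71046634] 0.03655825288317022 44.3617969751358 20.8 [ 2.93152831e-01  4.65565618e-01 -9.68147879e-02  9.99144431e-01
 -1.87089913e-03 -2.67648304e+00]
psi -9.852895110599633 torque about tool y (horiz, +: )  0.1399097649269543 => + means heavy toward tool +x
```

send_rows(increments=[{"dx": 0.03, "dy": 0, "dz": 0.06, "roll": 0, "claw": -0.12}, {"dx": 0.06, "dy": 0, "dz": 0.1, "roll": 0, "claw": -0.08}, {"dx": 0.1, "dy": 0, "dz": 0.1, "roll": 0, "claw": 0}, {"dx": 0.1, "dy": 0, "dz": 0.1, "roll": 0, "claw": 0.15}, {"dx": 0.1, "dy": 0, "dz": 0.1, "roll": 0, "claw": 0.25}])

```text
clock: 21.42
tcp_pos: [0.5625, 0.253, 0.081]
orientation: [0.0, 0.996, -0.085, -0.0]
wrist_force: [-0.0, -0.1, -0.5]
finger_gap: 0.053
grip_force: 0.0
```

```bash
python3 st.py
```

```text
[0.56248896 0.25301661 0.08103057] [-0.03966431 -0.0216634   0.00040423] [-0.04251729 -0.12595986 -0.51282734] 0.05295045936929837 0.0 21.425 [ 2.92643782e-01  4.73895958e-01 -9.25309111e-02  1.00536088e+00
 -3.30519394e-05 -2.67812578e+00]
psi -9.78744142966121 torque about tool y (horiz, +: )  -0.02809076817853843 => + means heavy toward tool +x
```

send_rows(increments=[{"dx": 0, "dy": 0, "dz": 0.3, "roll": 0, "claw": 0.25}, {"dx": 0, "dy": 0, "dz": 1, "roll": 0, "claw": 0.25}, {"dx": 0, "dy": 0, "dz": 2.5, "roll": 0, "claw": 0.25}, {"dx": 0, "dy": 0, "dz": 4.5, "roll": 0, "claw": 0.25}, {"dx": 0, "dy": 0, "dz": 6.5, "roll": 0, "claw": 0.6}])

```text
clock: 22.05
tcp_pos: [0.5625, 0.253, 0.246]
orientation: [0.0, 0.996, -0.085, 0.0]
wrist_force: [0.9, 0.5, 0.0]
finger_gap: 0.0681
grip_force: 0.0
```

send_rows(increments=[{"dx": -0.3, "dy": -2, "dz": 0, "roll": 0, "claw": 1}, {"dx": -0.8, "dy": -4.2, "dz": 0, "roll": 0, "claw": 1}, {"dx": -1.4, "dy": -6.4, "dz": 0, "roll": 0, "claw": 1}, {"dx": -2, "dy": -8.6, "dz": 0, "roll": 0, "claw": 1}, {"dx": -2.5, "dy": -10.8, "dz": 0, "roll": 0, "claw": 1}])

```text
clock: 22.68
tcp_pos: [0.5007, -0.0125, 0.2448]
orientation: [0.003, 0.996, -0.091, 0.0]
wrist_force: [1.1, 0.1, 0.0]
finger_gap: 0.085
grip_force: 0.0
```

```bash
python3 st.py; python3 -c "
from h import *
import pickle
s=read_camera('scene');t=read_camera('top');pickle.dump((s,t),open('s2.pkl','wb'))
a=cv2.resize(s['image'][150:250,280:420],None,fx=4.2,fy=4.2,interpolation=cv2.INTER_CUBIC)
cv2.imwrite('pics/s2c.png',a);cv2.imwrite('pics/t2.png',t['image'])
from fit import world,r
q=r.x.copy();q[2]=.092
# template compare: local image shift between stored C cap and A cap in scene view
g=cv2.cvtColor(s['image'],cv2.COLOR_BGR2GRAY)
pc=proj(s,world(q,(.08,.095,0)));pa=proj(s,world(q,(.08,0,0)));print(pc,pa)
x,y=np.round(pc).astype(int);T=g[y-9:y+11,x-9:x+10]
X,Y=np.round(pa).astype(int);R=cv2.matchTemplate(g[Y-25:Y+26,X-25:X+26],T,cv2.TM_CCOEFF_NORMED);_,v,_,l=cv2.minMaxLoc(R)
print('score',v,'offset px from expected',np.array(l)+[-25+9,-25+9]-(pa-[X,Y])+(pc-[x,y]))
for d in(0,.01):print(proj(s,world(q,(.08+d,0,0)))-pa)
"
```

```text
[ 0.50065838 -0.01252844  0.24481993] [-0.05275645 -0.043939    0.12709464] [1.11294017 0.11868297 0.04675444] 0.08496361495470539 0.0 22.675 [-0.18224784  0.16500808 -0.11354619  1.29118655 -0.00526751 -3.14172631]
psi -10.434533494510728 torque about tool y (horiz, +: )  -0.05276718279262536 => + means heavy toward tool +x
[391.71038205 194.01066552] [360.12142443 199.55901976]
score 0.47518181800842285 offset px from expected [13.58895762 -3.54835424]
[0. 0.]
[ 1.47581166 -0.11972383]
```

send_rows(increments=[{"dx": 0, "dy": 0, "dz": 0, "roll": -1.2, "claw": 1}, {"dx": 0, "dy": -0.3, "dz": 0, "roll": -2.5, "claw": 1}, {"dx": -0.1, "dy": -1, "dz": 0, "roll": -3.8, "claw": 1}, {"dx": -0.2, "dy": -2, "dz": 0, "roll": -5.1, "claw": 1}, {"dx": -0.4, "dy": -3.2, "dz": 0, "roll": -6.4, "claw": 1}])

```text
clock: 23.4
tcp_pos: [0.4917, -0.0906, 0.2445]
orientation: [0.002, 0.859, -0.513, -0.001]
wrist_force: [-0.4, 0.4, 0.5]
finger_gap: 0.0858
grip_force: 0.0
```

```bash
python3 st.py; python3 - <<'E'
from h import *
import pickle
from fit import world,r
q=r.x.copy();q[2]=.092
t=read_camera('top');pickle.dump(t,open('t3.pkl','wb'))
g=cv2.cvtColor(t['image'],cv2.COLOR_BGR2GRAY).astype(np.float32)
xs=np.arange(-.11,.1101,.001)
def prof(y0,dy=0):
    P=np.array([proj(t,world(q,(x,y0+w,.019))) for x in xs for w in(-.004,0,.004)],np.float32)
    return cv2.remap(g,P[:,:1],P[:,1:],cv2.INTER_LINEAR).reshape(-1,3).mean(1)
c,a=prof(.095),prof(0)
print(np.round(c[::5]).astype(int));print(np.round(a[::5]).astype(int))
best=[(np.corrcoef(c[20:-20],a[20+s:len(a)-20+s])[0,1],s) for s in range(-15,16)];print(max(best))
E
```

```text
[ 0.49169306 -0.09057159  0.24453052] [ 0.01921181  0.01374008 -0.03759071] [-0.36754194  0.36662499  0.48334297] 0.08575247787221014 0.0 23.4 [-0.34084132  0.1664883  -0.11246139  1.29462002 -0.00332486 -2.40562742]
psi -61.6962071988952 torque about tool y (horiz, +: )  0.02342977222620552 => + means heavy toward tool +x
[ 56  57  54  55  52  50  54  77  94 100 101 114 148 171 171 172 171 171
 171 172 170 170 163 162 170 170 171 171 171 170 171 172 167 145 113 102
 103 104 106  95  89  82  71  66  66]
[ 58  57  56  57  55  51  49  62  84  98  99 102 120 156 173 172 172 172
 172 172 172 171 171 164 164 171 172 171 172 172 171 171 172 168 142 110
 102 102 103 106  94  88  83  72  66]
(np.float64(0.9994838279368378), 4)
```

```bash
python3 - <<'E'
from h import *
import pickle
from fit import world,r
q=r.x.copy();q[2]=.092
t=pickle.load(open('t3.pkl','rb'));g=cv2.cvtColor(t['image'],cv2.COLOR_BGR2GRAY).astype(np.float32)
xs=np.arange(-.11,.1101,.001)
def prof(y0):
    P=np.array([proj(t,world(q,(x,y0+w,-.007))) for x in xs for w in np.linspace(-.012,.012,9)],np.float32)
    return cv2.remap(g,P[:,:1],P[:,1:],cv2.INTER_LINEAR).reshape(-1,9).mean(1)
c,m=prof(.0475),prof(-.0475)
print(np.round(c[::4]).astype(int));print(np.round(m[::4]).astype(int))
for sl in(slice(15,60),slice(60,150),slice(150,200)):
    i=np.arange(len(c))[sl];print(max((np.corrcoef(c[i],m[i+s])[0,1],s) for s in range(-12,13)))
E
```

```text
[ 57  56  57  56  58  81 118 141 144 144 148 159 165 153 115  74  75 118
 156 169 169 169 166 146 106  70  60  58  56  55  51  49  50  53  74 120
 157 171 170 169 163 138 112 134 156 135  88  65  62  64  65  67  67  67
  67  68]
[ 59  58  57  57  67 101 133 144 143 144 152 162 163 139  95  67  93 138
 165 170 168 168 160 130  87  64  60  58  57  53  50  50  51  59  92 138
 166 171 169 168 155 124 119 151 153 113  74  63  62  63  64  66  66  66
  67  67]
(np.float64(0.9996336200863496), -2)
(np.float64(0.9994424623623472), -2)
(np.float64(0.9994200015563184), -2)
```

send_rows(increments=[{"dx": -0.3, "dy": -1.8, "dz": 0, "roll": -1.3, "claw": 1}, {"dx": -0.7, "dy": -3.8, "dz": 0, "roll": -2.6, "claw": 1}, {"dx": -1.1, "dy": -5.8, "dz": -0.5, "roll": -3.9, "claw": 1}, {"dx": -1.5, "dy": -7.8, "dz": -1.2, "roll": -5.2, "claw": 1}, {"dx": -1.8, "dy": -9.6, "dz": -2.4, "roll": -6.5, "claw": 1}])

```text
clock: 24.08
tcp_pos: [0.4472, -0.3327, 0.185]
orientation: [-0.001, -0.546, 0.838, 0.0]
wrist_force: [0.4, 0.5, -0.4]
finger_gap: 0.0853
grip_force: 0.0
```

send_rows(increments=[{"dx": 0, "dy": -0.55, "dz": -1.2, "roll": -1.2, "claw": 1}, {"dx": 0, "dy": -0.55, "dz": -2.7, "roll": -2.3, "claw": 1}, {"dx": 0, "dy": -0.55, "dz": -4.4, "roll": -2.3, "claw": 1}, {"dx": 0, "dy": -0.55, "dz": -6, "roll": -2.3, "claw": 0.8}, {"dx": 0, "dy": -0.55, "dz": -7.1, "roll": -2.3, "claw": 0.5}])

```text
clock: 24.7
tcp_pos: [0.4464, -0.3434, 0.0049]
orientation: [-0.001, -0.408, 0.913, 0.003]
wrist_force: [0.2, 1.1, 1.2]
finger_gap: 0.0645
grip_force: 0.0
```

```bash
python3 st.py
```

```text
[ 0.44641587 -0.34341397  0.00491327] [ 0.05211703  0.01550292 -0.02957591] [0.16965868 1.10381963 1.19504368] 0.06446260514462239 0.0 24.7 [-7.98257910e-01  4.64524122e-01 -3.23639827e-01  7.89344565e-01
  3.06849422e-05 -1.63975276e+00]
psi 228.21409751210365 torque about tool y (horiz, +: )  0.028530186933631012 => + means heavy toward tool +x
```

send_rows(increments=[{"dx": -0.06, "dy": -0.3, "dz": 0.1, "roll": 0, "claw": 0.5}, {"dx": -0.06, "dy": -0.3, "dz": 0.1, "roll": 0, "claw": 0.2}, {"dx": -0.06, "dy": -0.3, "dz": 0.1, "roll": 0, "claw": -0.3}, {"dx": -0.06, "dy": -0.3, "dz": 0.1, "roll": 0, "claw": -0.5}, {"dx": -0.06, "dy": -0.3, "dz": 0.1, "roll": 0, "claw": -0.5}], grip_force=40)

```text
clock: 25.32
tcp_pos: [0.4452, -0.3524, 0.011]
orientation: [-0.001, -0.408, 0.913, 0.001]
wrist_force: [-3.0, 0.8, 5.3]
finger_gap: 0.0367
grip_force: 39.9
```

```bash
python3 st.py
```

```text
[ 0.44518126 -0.35240959  0.01101375] [0.36461682 0.54742529 0.01845498] [-2.95095765  0.77844924  5.28759446] 0.03674679490943092 39.89328145980835 25.325 [-8.10601914e-01  4.62246951e-01 -3.09022156e-01  8.02838618e-01
 -6.94220435e-04 -1.65048108e+00]
psi 228.12159740493772 torque about tool y (horiz, +: )  -0.09395454171181317 => + means heavy toward tool +x
```

send_rows(increments=[{"dx": 0, "dy": 0, "dz": 0.3, "roll": 0, "claw": -0.5}, {"dx": 0, "dy": 0, "dz": 0.7, "roll": 0, "claw": -0.5}, {"dx": 0, "dy": 0, "dz": 1, "roll": 0, "claw": -0.5}, {"dx": 0, "dy": 0, "dz": 1, "roll": 0, "claw": -0.5}, {"dx": 0, "dy": 0, "dz": 1, "roll": 0, "claw": -0.5}])

```text
clock: 25.95
tcp_pos: [0.4448, -0.3519, 0.0339]
orientation: [-0.001, -0.408, 0.913, 0.002]
wrist_force: [0.5, 0.6, -4.9]
finger_gap: 0.0365
grip_force: 40.6
```

```bash
python3 st.py; python3 -c "
from h import *
for i in range(5):
  read_camera('wrist');s=get_state();print(s['ft_torque'],s['wrist_force'])"
```

```text
[ 0.44475353 -0.35189922  0.03391045] [-0.1225581   0.09704217  0.07479596] [ 0.51919071  0.61616654 -4.86796114] 0.03645232745477329 40.612011551856995 25.95 [-8.10681458e-01  4.36979772e-01 -2.83475892e-01  8.55731819e-01
 -4.06532678e-04 -1.65035458e+00]
psi 228.10978909684255 torque about tool y (horiz, +: )  -0.15603097289742576 => + means heavy toward tool +x
[-0.1197198   0.11313979 -0.00510911] [ 0.32348365 -0.13923071 -3.71697216]
[-0.1511008   0.07832104  0.00865916] [ 0.29029446  0.09911454 -4.40496547]
[-0.1317617   0.08824161  0.02102985] [ 0.78949924  0.40469313 -5.12912252]
[-0.12377831  0.11006264 -0.02277866] [-0.19733772 -0.41424366 -5.6542284 ]
[-0.13606286  0.07715898 -0.00156497] [-0.21211885 -0.39030143 -4.56501827]
```

send_rows(increments=[{"dx": 0, "dy": 0, "dz": -0.6, "roll": 0, "claw": -0.5}, {"dx": 0, "dy": 0, "dz": -1, "roll": 0, "claw": -0.5}, {"dx": 0, "dy": 0, "dz": -1, "roll": 0, "claw": -0.5}, {"dx": 0, "dy": 0, "dz": -1, "roll": 0, "claw": 0.2}, {"dx": 0, "dy": 0, "dz": -1, "roll": 0, "claw": 0.3}])

```text
clock: 26.82
tcp_pos: [0.4451, -0.3522, 0.0089]
orientation: [-0.001, -0.408, 0.913, 0.002]
wrist_force: [0.8, -1.4, 0.5]
finger_gap: 0.0553
grip_force: 0.0
```

send_rows(increments=[{"dx": -0.32, "dy": -0.36, "dz": -0.06, "roll": 0, "claw": 0.3}, {"dx": -0.32, "dy": -0.36, "dz": -0.06, "roll": 0, "claw": 0.3}, {"dx": -0.32, "dy": -0.36, "dz": -0.06, "roll": 0, "claw": -0.5}, {"dx": -0.32, "dy": -0.36, "dz": -0.06, "roll": 0, "claw": -0.5}, {"dx": -0.32, "dy": -0.36, "dz": -0.06, "roll": 0, "claw": -0.5}], grip_force=45)

```text
clock: 27.45
tcp_pos: [0.4366, -0.3612, 0.0076]
orientation: [-0.001, -0.408, 0.913, 0.002]
wrist_force: [-2.7, -1.4, 1.3]
finger_gap: 0.0366
grip_force: 45.3
```

send_rows(increments=[{"dx": 0, "dy": 0, "dz": 0.5, "roll": 0, "claw": -0.5}, {"dx": 0, "dy": 0, "dz": 1.8, "roll": 0, "claw": -0.5}, {"dx": 0, "dy": 0, "dz": 3.8, "roll": 0, "claw": -0.5}, {"dx": 0, "dy": 0, "dz": 6, "roll": 0, "claw": -0.5}, {"dx": 0, "dy": 0, "dz": 8, "roll": 0, "claw": -0.5}])

```text
clock: 28.08
tcp_pos: [0.4367, -0.3604, 0.2095]
orientation: [-0.001, -0.408, 0.913, 0.002]
wrist_force: [0.8, -0.2, -6.0]
finger_gap: 0.0372
grip_force: 46.2
```

```bash
python3 st.py; python3 - <<'E'
from fit import *
# refined: yaw -10.6deg about mid
for yw in(-9.67,-10.6):
    q=r.x.copy();q[3]=np.radians(yw);q[2]=.092
    print(world(q,(.012,-.095,0)),world(q,(0,-.095,0)))
E
```

```text
[ 0.43674232 -0.36042502  0.20950042] [-0.23061344  0.09136273 -0.05069983] [ 0.78019484 -0.22006079 -5.98956186] 0.03716658353140579 46.18394672870636 28.075 [-8.31607739e-01  3.07508121e-01 -1.53135200e-02  1.25328490e+00
 -1.82789994e-04 -1.67159269e+00]
psi 228.12762041539858 torque about tool y (horiz, +: )  -0.23270468522160215 => + means heavy toward tool +x
[0.54569704 0.16050957 0.09938794] [0.53637527 0.16209794 0.092     ]
[0.54415211 0.16062981 0.09938794] [0.53485735 0.16236928 0.092     ]
```

send_rows(increments=[{"dx": 0.3, "dy": 1, "dz": 0.4, "roll": 0, "claw": -0.5}, {"dx": 0.8, "dy": 2.8, "dz": 0.9, "roll": 0.6, "claw": -0.5}, {"dx": 1.3, "dy": 4.8, "dz": 1.4, "roll": 1.5, "claw": -0.5}, {"dx": 1.8, "dy": 6.8, "dz": 1.6, "roll": 2.6, "claw": -0.5}, {"dx": 2.3, "dy": 8.8, "dz": 1.6, "roll": 3.8, "claw": -0.5}])

```text
clock: 28.7
tcp_pos: [0.4945, -0.1391, 0.2482]
orientation: [-0.001, -0.635, 0.773, 0.002]
wrist_force: [1.4, -1.2, -5.2]
finger_gap: 0.0363
grip_force: 46.2
```

send_rows(increments=[{"dx": 0.4, "dy": 2, "dz": 0, "roll": 1.2, "claw": -0.5}, {"dx": 0.8, "dy": 4, "dz": 0, "roll": 2.4, "claw": -0.5}, {"dx": 1.2, "dy": 6, "dz": 0, "roll": 3.6, "claw": -0.5}, {"dx": 1.6, "dy": 8, "dz": 0, "roll": 4.8, "claw": -0.5}, {"dx": 2, "dy": 10, "dz": 0, "roll": 6, "claw": -0.5}])

```text
clock: 29.32
tcp_pos: [0.544, 0.111, 0.2476]
orientation: [0.002, 0.894, -0.447, -0.001]
wrist_force: [0.8, -0.7, -4.2]
finger_gap: 0.0365
grip_force: 46.1
```

send_rows(increments=[{"dx": 0.1, "dy": 1, "dz": 0, "roll": 1.2, "claw": -0.5}, {"dx": 0.15, "dy": 2, "dz": 0, "roll": 2.4, "claw": -0.5}, {"dx": 0.15, "dy": 2, "dz": 0, "roll": 3.6, "claw": -0.5}, {"dx": 0.15, "dy": 2, "dz": 0, "roll": 4.8, "claw": -0.5}, {"dx": 0.15, "dy": 2, "dz": 0, "roll": 5.4, "claw": -0.5}])

```text
clock: 29.95
tcp_pos: [0.5475, 0.1595, 0.2474]
orientation: [0.002, 0.996, -0.088, -0.001]
wrist_force: [0.0, -0.4, -4.7]
finger_gap: 0.0365
grip_force: 46.3
```

send_rows(increments=[{"dx": 0, "dy": 0, "dz": -0.5, "roll": 0, "claw": -0.5}, {"dx": 0, "dy": 0, "dz": -1, "roll": 0, "claw": -0.5}, {"dx": 0, "dy": 0, "dz": -1, "roll": 0, "claw": -0.5}, {"dx": 0, "dy": 0, "dz": -1, "roll": 0, "claw": -0.5}, {"dx": 0, "dy": 0, "dz": -1, "roll": 0, "claw": -0.5}])

```text
clock: 30.58
tcp_pos: [0.5484, 0.159, 0.223]
orientation: [0.002, 0.996, -0.09, 0.0]
wrist_force: [-1.1, 0.4, -5.4]
finger_gap: 0.036
grip_force: 46.3
```

```bash
python3 st.py
```

```text
[0.54839876 0.15900187 0.22298407] [-0.01996725 -0.19502335  0.03998707] [-1.07825993  0.35956207 -5.42283206] 0.036045156394539826 46.3249272108078 30.575 [ 0.14416511  0.3088255   0.01963162  1.28248986 -0.00477674 -2.81757893]
psi -10.304445233360273 torque about tool y (horiz, +: )  -0.19544955976749917 => + means heavy toward tool +x
```

send_rows(increments=[{"dx": 0, "dy": 0, "dz": -1.5, "roll": 0, "claw": -0.5}, {"dx": 0, "dy": 0.03, "dz": -3, "roll": 0, "claw": -0.5}, {"dx": 0, "dy": 0.03, "dz": -4.2, "roll": 0, "claw": -0.5}, {"dx": 0, "dy": 0.03, "dz": -4.5, "roll": 0, "claw": -0.5}, {"dx": 0, "dy": 0.03, "dz": -4.6, "roll": 0, "claw": -0.5}])

```text
clock: 31.2
tcp_pos: [0.5486, 0.1598, 0.1082]
orientation: [0.002, 0.996, -0.09, 0.0]
wrist_force: [-0.2, 0.4, -5.1]
finger_gap: 0.0366
grip_force: 46.2
```

send_rows(increments=[{"dx": 0, "dy": 0, "dz": -0.1, "roll": 0, "claw": -0.5}, {"dx": 0, "dy": 0, "dz": -0.2, "roll": 0, "claw": -0.5}, {"dx": 0, "dy": 0, "dz": -0.3, "roll": 0, "claw": -0.5}, {"dx": 0, "dy": 0, "dz": -0.35, "roll": 0, "claw": -0.5}, {"dx": 0, "dy": 0, "dz": -0.4, "roll": 0, "claw": -0.5}])

```text
clock: 31.82
tcp_pos: [0.5472, 0.1596, 0.0988]
orientation: [0.003, 0.996, -0.09, -0.001]
wrist_force: [-6.4, -1.6, 4.9]
finger_gap: 0.0363
grip_force: 48.5
```

```bash
python3 st.py
```

```text
[0.54716    0.15964097 0.09882581] [-0.26628827  0.91709592 -0.04696125] [-6.43978097 -1.57588823  4.91608969] 0.03627933362075401 48.50432574748993 31.825 [ 0.14562603  0.37824644 -0.19538154  0.99959915 -0.00482412 -2.8163851 ]
psi -10.288926992811733 torque about tool y (horiz, +: )  0.8547863287540104 => + means heavy toward tool +x
```

send_rows(increments=[{"dx": 0, "dy": 0, "dz": -0.1, "roll": 0, "claw": -0.5}, {"dx": 0, "dy": 0, "dz": -0.2, "roll": 0, "claw": -0.5}, {"dx": 0, "dy": 0, "dz": -0.3, "roll": 0, "claw": -0.5}, {"dx": 0, "dy": 0, "dz": -0.4, "roll": 0, "claw": -0.5}, {"dx": 0, "dy": 0, "dz": -0.45, "roll": 0, "claw": -0.5}])

```text
clock: 32.45
tcp_pos: [0.5464, 0.1596, 0.0877]
orientation: [0.003, 0.996, -0.09, -0.001]
wrist_force: [-9.1, -1.7, 9.7]
finger_gap: 0.0367
grip_force: 54.5
```

```bash
python3 st.py
```

```text
[0.54642575 0.15962793 0.08766624] [-0.23861152  1.32445146 -0.09800404] [-9.10224659 -1.70663119  9.70900701] 0.03665252927003792 54.52385187149048 32.45 [ 0.14577225  0.38733583 -0.21157208  0.97552715 -0.0047868  -2.81637038]
psi -10.28123010452879 torque about tool y (horiz, +: )  1.2605981240058814 => + means heavy toward tool +x
```

send_rows(increments=[{"dx": 0, "dy": 0, "dz": -0.04, "roll": 0, "claw": -0.5}, {"dx": 0, "dy": 0, "dz": -0.08, "roll": 0, "claw": -0.5}, {"dx": 0, "dy": 0, "dz": -0.12, "roll": 0, "claw": -0.5}, {"dx": 0, "dy": 0, "dz": -0.12, "roll": 0, "claw": -0.5}, {"dx": 0, "dy": 0, "dz": -0.12, "roll": 0, "claw": -0.5}])

```text
clock: 33.08
tcp_pos: [0.5466, 0.1596, 0.0858]
orientation: [0.003, 0.996, -0.09, -0.001]
wrist_force: [-11.0, -1.6, 14.4]
finger_gap: 0.0367
grip_force: 56.9
```

```bash
python3 st.py
```

```text
[0.54657903 0.15959153 0.08578766] [-0.48168496  1.52089942 -0.09601013] [-10.98798043  -1.63166396  14.4037046 ] 0.03671635057680465 56.853116154670715 33.075 [ 0.14577253  0.38851429 -0.21485362  0.97013838 -0.00498144 -2.8162944 ]
psi -10.285679649494892 torque about tool y (horiz, +: )  1.4104502180658427 => + means heavy toward tool +x
```

send_rows(increments=[{"dx": -0.07, "dy": 0, "dz": 0.07, "roll": 0, "claw": -0.5}, {"dx": -0.07, "dy": 0, "dz": 0.08, "roll": 0, "claw": -0.5}, {"dx": -0.14, "dy": 0.01, "dz": 0.03, "roll": 0, "claw": -0.5}, {"dx": -0.21, "dy": 0.02, "dz": -0.02, "roll": 0, "claw": -0.5}, {"dx": -0.27, "dy": 0.03, "dz": -0.07, "roll": 0, "claw": -0.5}])

```text
clock: 33.7
tcp_pos: [0.5462, 0.1598, 0.0852]
orientation: [0.003, 0.996, -0.09, 0.005]
wrist_force: [-0.4, -5.8, 15.2]
finger_gap: 0.0363
grip_force: 56.9
```

```bash
python3 st.py
```

```text
[0.5461607  0.15980839 0.08524155] [-1.03484403 -0.62973119 -0.25113725] [-0.3822374  -5.77853827 15.16866235] 0.03629522396503479 56.89294159412384 33.7 [ 0.14757338  0.38014214 -0.22917997  0.95306206 -0.00744562 -2.81297126]
psi -10.375081579491189 torque about tool y (horiz, +: )  -0.8058014908152218 => + means heavy toward tool +x
```

send_rows(increments=[{"dx": -0.03, "dy": 0, "dz": 0.05, "roll": 0, "claw": -0.5}, {"dx": -0.06, "dy": 0, "dz": 0.1, "roll": 0, "claw": -0.5}, {"dx": -0.1, "dy": 0.01, "dz": 0.12, "roll": 0, "claw": -0.5}, {"dx": -0.13, "dy": 0.02, "dz": 0.12, "roll": 0, "claw": -0.5}, {"dx": -0.16, "dy": 0.03, "dz": 0.12, "roll": 0, "claw": -0.5}])

```text
clock: 34.33
tcp_pos: [0.5424, 0.1606, 0.0857]
orientation: [0.003, 0.996, -0.09, 0.004]
wrist_force: [10.1, -4.2, -1.9]
finger_gap: 0.0367
grip_force: 55.0
```

```bash
python3 st.py
```

```text
[0.54237806 0.16058622 0.08574481] [-0.96281088 -2.35966708  0.03305406] [10.11306458 -4.16137269 -1.88808073] 0.03672491099971652 55.033119320869446 34.325 [ 0.14997932  0.37466351 -0.23612709  0.95277416 -0.00751962 -2.81109309]
psi -10.344606066930426 torque about tool y (horiz, +: )  -2.4942021127683494 => + means heavy toward tool +x
```

send_rows(increments=[{"dx": 0, "dy": 0, "dz": -0.04, "roll": 0, "claw": -0.4}, {"dx": 0, "dy": 0, "dz": -0.08, "roll": 0, "claw": -0.3}, {"dx": 0, "dy": 0, "dz": -0.12, "roll": 0, "claw": -0.2}, {"dx": 0, "dy": 0, "dz": -0.14, "roll": 0, "claw": -0.17}, {"dx": 0, "dy": 0, "dz": -0.14, "roll": 0, "claw": -0.15}])

```text
clock: 34.95
tcp_pos: [0.5437, 0.1605, 0.0844]
orientation: [0.003, 0.996, -0.09, 0.006]
wrist_force: [7.5, -5.1, 10.0]
finger_gap: 0.0369
grip_force: 55.8
```

```bash
python3 st.py
```

```text
[0.54368571 0.16045197 0.08439139] [-1.21801903 -1.58519032  0.19902028] [ 7.47329065 -5.07511243  9.98014096] 0.036883829240552064 55.7679408788681 34.95 [ 0.14966938  0.3756202  -0.23839951  0.94636609 -0.00803289 -2.81139139]
psi -10.346110859284376 torque about tool y (horiz, +: )  -1.778165302641328 => + means heavy toward tool +x
```

send_rows(increments=[{"dx": 0.05, "dy": -0.02, "dz": 0.03, "roll": 0, "claw": -0.14}, {"dx": 0.08, "dy": -0.03, "dz": 0.03, "roll": 0, "claw": -0.11}, {"dx": 0.08, "dy": -0.03, "dz": 0.03, "roll": 0, "claw": -0.05}, {"dx": 0.08, "dy": -0.03, "dz": 0.03, "roll": 0, "claw": 0.1}, {"dx": 0.08, "dy": -0.03, "dz": 0.03, "roll": 0, "claw": 0.25}])

```text
clock: 35.58
tcp_pos: [0.5387, 0.1606, 0.0813]
orientation: [0.003, 0.996, -0.09, -0.001]
wrist_force: [0.9, 0.5, 0.2]
finger_gap: 0.0537
grip_force: 0.0
```

send_rows(increments=[{"dx": 0, "dy": 0, "dz": 0.3, "roll": 0, "claw": 0.25}, {"dx": 0, "dy": 0, "dz": 1, "roll": 0, "claw": 0.25}, {"dx": 0, "dy": 0, "dz": 2.5, "roll": 0, "claw": 0.25}, {"dx": 0, "dy": 0, "dz": 4.5, "roll": 0, "claw": 0.25}, {"dx": 0, "dy": 0, "dz": 5.5, "roll": 0, "claw": 0.25}])

```text
clock: 36.2
tcp_pos: [0.5404, 0.1607, 0.2229]
orientation: [0.002, 0.996, -0.09, 0.002]
wrist_force: [0.1, 0.8, -0.6]
finger_gap: 0.0529
grip_force: 0.0
```

send_rows(increments=[{"dx": -2, "dy": 0, "dz": 1, "roll": 0, "claw": 0.25}, {"dx": -4, "dy": 0, "dz": 1, "roll": 0, "claw": 0.25}, {"dx": -5.5, "dy": 0, "dz": 1, "roll": 0, "claw": 0.25}, {"dx": -6, "dy": 0, "dz": 1, "roll": 0, "claw": 0.25}, {"dx": -6, "dy": 0, "dz": 1, "roll": 0, "claw": 0.25}])

```text
clock: 36.83
tcp_pos: [0.3896, 0.1606, 0.245]
orientation: [0.002, 0.996, -0.089, 0.001]
wrist_force: [0.4, -0.5, 0.4]
finger_gap: 0.0533
grip_force: 0.0
```

```bash
cat > chk.py <<'E'
from h import *
import sys
from fit import world,r
q=r.x.copy();q[2]=.092;q[3]=np.radians(-10.6)
t=read_camera('top');cv2.imwrite('pics/'+sys.argv[1]+'.png',t['image'])
g=cv2.cvtColor(t['image'],cv2.COLOR_BGR2GRAY).astype(np.float32)
xs=np.arange(-.11,.1101,.001)
def prof(y0,z,W):
    P=np.array([proj(t,world(q,(x,y0+w,z))) for x in xs for w in W],np.float32)
    return cv2.remap(g,P[:,:1],P[:,1:],cv2.INTER_LINEAR).reshape(len(xs),-1).mean(1)
m=[prof(y,.019,(-.004,0,.004)) for y in(.095,0,-.095)]
b=[prof(y,-.007,np.linspace(-.012,.012,9)) for y in(.0475,-.0475)]
for a in m:print(np.round(a[::6]).astype(int))
f=lambda c,a:max((round(float(np.corrcoef(c[20:-20],a[20+s:len(a)-20+s])[0,1]),4),s) for s in range(-18,19))
print("mid vs C",f(m[0],m[1]),"right vs C",f(m[0],m[2]),"rest per 95mm",f(*b))
E
python3 st.py; python3 chk.py t4
```

```text
[0.38963431 0.160607   0.24498667] [-0.00102481 -0.00105565  0.00407567] [ 0.44280822 -0.49030621  0.43036295] 0.0532996451647002 0.0 36.825 [ 0.20343174  0.01181402 -0.28348196  1.27557794 -0.00474109 -2.75892113]
psi -10.26967254133938 torque about tool y (horiz, +: )  -0.0012214399766496253 => + means heavy toward tool +x
[ 60  62  63  59  54  66  93 100 104 119 159 173 172 171 171 172 171 170
 166 164 171 172 172 172 172 173 171 154 114 103 104 108 100  89  85  71
  68]
[137 157 175 186 191 192 194 195 195 195 194 195 194 194 192 186 182 177
 172 171 171 168 167 166 163 154 147 157 155 118 105 105 108 102  92  88
  74]
[189 189 188 188 186 185 184 183 182 184 187 189 189 188 186 180 173 171
 174 178 179 182 187 190 192 193 192 189 186 182 176 169 155 135 107  75
  71]
mid vs C (0.4829, -18) right vs C (0.4107, 18) rest per 95mm (0.3908, -1)
```

send_rows(increments=[{"dx": 1, "dy": 1, "dz": 0, "roll": 0, "claw": 0.25}, {"dx": 3, "dy": 2.3, "dz": 0, "roll": 0, "claw": 0.25}, {"dx": 5, "dy": 3.4, "dz": 0, "roll": 0, "claw": 0.25}, {"dx": 6.6, "dy": 3.7, "dz": 0, "roll": 0, "claw": 0.25}, {"dx": 6.95, "dy": 3.7, "dz": -0.5, "roll": 0, "claw": 0.25}])

```text
clock: 37.5
tcp_pos: [0.5672, 0.2535, 0.2302]
orientation: [0.002, 0.996, -0.09, 0.0]
wrist_force: [-0.8, -0.0, 0.2]
finger_gap: 0.0534
grip_force: 0.0
```

send_rows(increments=[{"dx": 0, "dy": 0, "dz": -1, "roll": 0, "claw": 0.25}, {"dx": 0, "dy": 0, "dz": -3, "roll": 0, "claw": 0.25}, {"dx": 0, "dy": 0, "dz": -4.8, "roll": 0, "claw": 0.25}, {"dx": 0, "dy": 0, "dz": -5.8, "roll": 0, "claw": 0.25}, {"dx": 0, "dy": 0, "dz": -5.9, "roll": 0, "claw": 0.25}])

```text
clock: 38.12
tcp_pos: [0.5612, 0.2519, 0.0813]
orientation: [0.004, 0.996, -0.09, -0.003]
wrist_force: [-0.0, 0.0, 0.6]
finger_gap: 0.0533
grip_force: 0.0
```

```bash
python3 st.py
```

```text
[0.56116436 0.25194033 0.08126807] [-0.03939454  0.01062383 -0.0194523 ] [-4.94409046e-02  4.55912004e-04  5.75721174e-01] 0.05333432871249762 0.0 38.125 [ 0.29378479  0.47659349 -0.08754301  1.0147489  -0.00451154 -2.66759839]
psi -10.324197003396328 torque about tool y (horiz, +: )  0.003391621667284723 => + means heavy toward tool +x
```

Clear descent. Close moderately, then slide A down-slope without pressing.

send_rows(increments=[{"dx": 0.05, "dy": 0.02, "dz": 0.1, "roll": 0, "claw": 0}, {"dx": 0.05, "dy": 0.02, "dz": 0.1, "roll": 0, "claw": -0.3}, {"dx": 0.05, "dy": 0.02, "dz": 0.1, "roll": 0, "claw": -0.5}, {"dx": 0.05, "dy": 0.02, "dz": 0.1, "roll": 0, "claw": -0.5}, {"dx": 0.05, "dy": 0.02, "dz": 0.1, "roll": 0, "claw": -0.5}], grip_force=40)

```text
clock: 38.75
tcp_pos: [0.5653, 0.2531, 0.0886]
orientation: [0.003, 0.996, -0.09, 0.001]
wrist_force: [-2.0, -3.9, 6.4]
finger_gap: 0.037
grip_force: 40.7
```

```bash
python3 st.py
```

```text
[0.56529912 0.25305134 0.08855301] [-0.86127713  0.29674416 -0.02566014] [-1.95356393 -3.89951861  6.37714274] 0.03697769414252343 40.73536276817322 38.75 [ 0.29414593  0.47211894 -0.07547957  1.02316369 -0.00569676 -2.66728657]
psi -10.322422244308397 torque about tool y (horiz, +: )  0.13761148202211101 => + means heavy toward tool +x
```

send_rows(increments=[{"dx": -0.05, "dy": 0.01, "dz": 0.02, "roll": 0, "claw": -0.5}, {"dx": -0.11, "dy": 0.02, "dz": -0.03, "roll": 0, "claw": -0.5}, {"dx": -0.17, "dy": 0.03, "dz": -0.08, "roll": 0, "claw": -0.5}, {"dx": -0.23, "dy": 0.04, "dz": -0.13, "roll": 0, "claw": -0.5}, {"dx": -0.29, "dy": 0.05, "dz": -0.17, "roll": 0, "claw": -0.5}])

```text
clock: 39.38
tcp_pos: [0.5603, 0.2541, 0.0847]
orientation: [0.003, 0.996, -0.09, 0.003]
wrist_force: [5.1, -7.2, 9.8]
finger_gap: 0.0369
grip_force: 41.2
```

```bash
python3 st.py
```

```text
[0.56030913 0.25414374 0.08471136] [-1.54275704 -0.89476237  0.12719687] [ 5.12224389 -7.22598539  9.8313218 ] 0.03692055809906605 41.245227456092834 39.375 [ 0.2991753   0.46494429 -0.09730624  1.00459058 -0.00761675 -2.66205578]
psi -10.334820214747237 torque about tool y (horiz, +: )  -1.157016713131855 => + means heavy toward tool +x
```

send_rows(increments=[{"dx": -0.06, "dy": -0.03, "dz": 0, "roll": 0, "claw": -0.5}, {"dx": -0.02, "dy": -0.06, "dz": 0.04, "roll": 0, "claw": -0.15}, {"dx": 0.02, "dy": -0.06, "dz": 0.06, "roll": 0, "claw": -0.08}, {"dx": 0.02, "dy": -0.06, "dz": 0.06, "roll": 0, "claw": 0.05}, {"dx": 0.02, "dy": -0.06, "dz": 0.06, "roll": 0, "claw": 0.25}])

```text
clock: 40.0
tcp_pos: [0.557, 0.2534, 0.0836]
orientation: [0.003, 0.996, -0.089, -0.001]
wrist_force: [-0.3, 0.0, -0.4]
finger_gap: 0.0534
grip_force: 0.0
```

send_rows(increments=[{"dx": 0, "dy": 0, "dz": 0.3, "roll": 0, "claw": 0.25}, {"dx": 0, "dy": 0, "dz": 1, "roll": 0, "claw": 0.25}, {"dx": 0, "dy": 0, "dz": 2.5, "roll": 0, "claw": 0.25}, {"dx": 0, "dy": 0, "dz": 4.5, "roll": -0.5, "claw": 0.25}, {"dx": 0, "dy": 0, "dz": 6, "roll": -1.5, "claw": 0.25}])

```text
clock: 40.62
tcp_pos: [0.5579, 0.2534, 0.2369]
orientation: [0.002, 0.981, -0.195, 0.0]
wrist_force: [1.1, -1.0, -0.5]
finger_gap: 0.0534
grip_force: 0.0
```

send_rows(increments=[{"dx": -1, "dy": -1.5, "dz": 0.5, "roll": -1.2, "claw": 0.25}, {"dx": -2, "dy": -3.5, "dz": 1, "roll": -2.4, "claw": 0.25}, {"dx": -3, "dy": -5.5, "dz": 1, "roll": -3.6, "claw": 0.25}, {"dx": -4, "dy": -7.5, "dz": 1, "roll": -4.8, "claw": 0.25}, {"dx": -5, "dy": -9.5, "dz": 1, "roll": -6, "claw": 0.25}])

```text
clock: 41.25
tcp_pos: [0.4317, 0.0145, 0.2597]
orientation: [0.002, 0.816, -0.578, -0.001]
wrist_force: [0.2, -0.2, -0.5]
finger_gap: 0.0537
grip_force: 0.0
```

send_rows(increments=[{"dx": 0, "dy": -1.5, "dz": 0, "roll": 0, "claw": 0.25}, {"dx": 0, "dy": -3, "dz": 0, "roll": 0, "claw": 0.25}, {"dx": 0, "dy": -4, "dz": 0, "roll": 0, "claw": 0.25}, {"dx": 0, "dy": -4, "dz": 0, "roll": 0, "claw": 0.25}, {"dx": 0, "dy": -4, "dz": 0, "roll": 0, "claw": 0.25}])

```text
clock: 41.88
tcp_pos: [0.4325, -0.0837, 0.2593]
orientation: [0.002, 0.818, -0.576, -0.002]
wrist_force: [-0.8, 0.5, 0.4]
finger_gap: 0.0536
grip_force: 0.0
```

```bash
python3 st.py; python3 chk.py t5; python3 -c "
import cv2,numpy as np
from h import *
t=cv2.imread('pics/t5.png');s=read_camera('scene')['image']
a=cv2.resize(t[140:230,175:295],(560,420),interpolation=cv2.INTER_CUBIC)[:300];
b=cv2.resize(s,(400,300),interpolation=cv2.INTER_AREA);c=cv2.resize(s[150:250,270:415],(400,276),interpolation=cv2.INTER_CUBIC)
top=np.hstack([cv2.resize(t[140:230,175:295],(400,300),interpolation=cv2.INTER_CUBIC),cv2.resize(t,(400,300),interpolation=cv2.INTER_AREA)])
bot=np.hstack([cv2.resize(c,(400,300)),b]);cv2.imwrite('pics/f.png',np.vstack([top,bot]))"
```

```text
[ 0.4324796  -0.0837486   0.25931363] [ 0.03119456  0.05053586 -0.01208436] [-0.81079129  0.49062731  0.39525596] 0.05357565084781516 0.0 41.875 [-0.37191488  0.04820014 -0.21069167  1.31581454 -0.0028643  -2.28668108]
psi -70.29165721272564 torque about tool y (horiz, +: )  0.04640955144665626 => + means heavy toward tool +x
[ 57  55  55  53  49  61  90  97 100 116 158 172 171 171 171 171 170 170
 163 163 170 171 172 173 172 171 171 153 113 104 103 106  99  89  83  71
  65]
[ 57  58  58  55  50  66  92  98 101 122 163 171 171 172 172 171 171 170
 162 162 171 172 171 171 172 172 172 156 113 102 101 107  98  88  81  71
  66]
[ 59  59  58  54  50  68  94  99 101 122 163 172 172 172 172 171 172 170
 163 161 170 172 172 171 172 172 172 155 114 102 102 106  98  87  82  69
  64]
mid vs C (0.9991, 0) right vs C (0.9989, -1) rest per 95mm (0.9995, 0)
```

View pics/f.png

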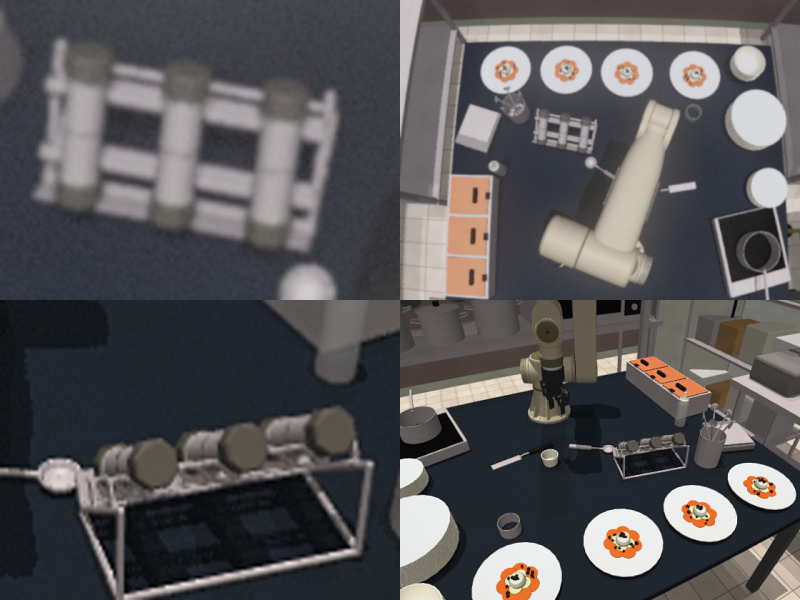

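The picture shows all three mills side by side in the rest. The loose mills (rings near pixels (178,152) and (275,165) in the top-left panel) line up with the stored one to within 1 mm along the slope. Everything else looks undisturbed.

```bash
python3 -c "
from workcell import *
print(hand_in())"
```

```text
the job is handed in; nothing more can be done
None
```

Both mills lie in the free cradles, heavy ends down at the foot ledge (within about 1 mm of the stored mill), released and handed in at about 42 s; one risk is that joint 6 briefly read -3.1417 against its -3.14 limit while the arm was empty.

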